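Prise the stuck lid off the inkstone case

ROBOT

A 7-joint arm with a two-finger parallel gripper is mounted at the origin on the work surface. World frame = base frame: x ahead of the robot, y to its left, z up, the work surface at z = 0. Lengths are in mm, angles in rad, forces in N, time in s.
With the tool pointing down it reaches from about 425 to 1025 mm from the base axis. Payload 9.4 kg.
Tool frame: the origin (TCP) lies between the finger pads; the fingertips stand 14 mm ahead of it and the grasp point (between the pads) lies 5 mm behind it (env.nose_length is the distance from the TCP to the fingertips, in mm); z points along the fingers, y is the direction in which the jaws open and shut (so a half turn about z gives the same grasp; the last joint's range is limited). The gripper opens to 85 mm and grips with 20 to 120 N. Pads are 22 mm wide; open, the fingers measure 114 mm over their backs; the gripper's body (76 mm by 85 mm) begins 54 mm behind the grasp point. The pads swing forward as they close: fully open they stand 13 mm farther back than shut.
Start: joints at [1.063, 0.599, -0.003, 1.599, 0.002, 0.943, -0.08], TCP at [302.75, -658.761, 245.275] pointing down, gripper open.
Joint ranges: [-2.57, 2.57], [-0.35, 1.97], [-1.29, 1.29], [0.11, 2.56], [-1.05, 4.19], [0.11, 1.86], [-2.63, 2.63]. Speed limits (rad/s): [2.22, 2.22, 3.01, 3.01, 3.14, 3.14, 3.14].

INTERFACE

Orientations are given as a unit quaternion [x, y, z, w].
In Python, from plant import env gives the robot as it stands.
- The arm moves only by the tool send_rows, never from a script. Its argument "moves" is a list of rows, each a list of 2 entries, a list of its own where there are three numbers: the shift along the world's x, y, z in m, then the turn about the world's z in rad. In form: [[[x, y, z], roll], ...]. A call has 1 to 5 rows; each row is the pose to reach, as a shift and turn from the pose commanded when the call began; what a row does not reach only later rows make up. A row lasts 1/12 s, in which the tool goes at most 41.7 mm and 7.16 degrees, less where a joint would pass 70% of its speed; a pose out of reach is approached as far as the arm can. A call with a gripper value outside its range is refused whole. "jaw" is the finger opening in m, from 0 to 0.0854, set as the call begins (left out, the last holds). The fingers move at their own pace and stop on an object; "squeeze" is the grip in N (left out, the last holds). Time passes only in rows, so rows that repeat a pose let the fingers close. It gives the time, the measured TCP pose, the force and the opening at its end, in the units of the state.
- env.state(): the state, without advancing time (a new reading comes with each control period).
- env.camera(name): name is "side" or "top"; returns a dict with "frame" (420x560x3 uint8, blue, green, red), "fovy" (degrees; the focal length in pixels is half the picture's height over the tangent of half this angle, whatever the lens; pixels are square), "cx", "cy" (the principal point, pixels), "world_from_camera" (4x4, takes a point from camera to world coordinates). Camera axes: x right, y up, looking along -z (the intrinsics and any distortion apply to the point x, -y, -z); pixel columns grow to the right and rows downward; lengths in mm; the calibration is good to about 2 mm. A picture is of the moment at which its call begins. There is no depth.
- env.hand_in(): hands the job in, once; it reports no verdict.
The state is a dict: "time": time; "joint_positions": joint angles; "qd": joint speeds; "joint_torque": joint torques, N m; "tool_pos": TCP position; "tool_rot": TCP orientation; "force": force on the tool from outside, world axes, zero at the start; "wrist_torque": the same for the moment, N m; "gripper_width": finger opening in mm.
Only numpy, scipy, OpenCV 4.12 (cv2) and the standard library are available. Lean on these libraries where they do the work, as an engineer would, in place of code of your own. Each camera call takes 0.05 s, during which the arm holds its last target.

TASK

The lid of the inkstone case has swollen tight: rest the flat bar across the ridged paperweight in front of the case, work its thin end through the notch under the lid, and lever the lid's front edge up until it snaps and stays up by itself. Then put the bar down flat on the table, clear of the case and the paperweight, lift the lid out and lay it (do not drop it) flat and right way up in the middle of the felt mat. Leave the ink bottle, the stone seal, the brush pot and the closed fan where they are.

Things in the scene. Friction and masses are not known exactly. Their poses are not given: they have to be found in the camera images.
- case: dark wooden inkstone case fixed to the table, 120 (x) x 88 (y) x 85 (z) mm, closed by the inset lid. Origin: centre of its underside, z up. Front wall (local -x, outer face at x = -60 mm, 7 mm thick) has a notch. Side walls 12 mm thick, flat rims 85 mm above the table. Hollow below the lid down to 20 mm above the table.
- notch (a point): middle of the notch at the outer face of the case's front wall (local x = -60 mm), 69 mm above the table, level with the shut lid's underside; axes as the case. The notch is 36 mm wide (y), open at the top, its bottom edge 45 mm above the table. The lid's front edge is 10 mm behind this face: a tip 22 mm past it lies 12 mm under the lid.
- lid: plain wooden slab, 100 (x) x 16 (z) mm, 62 mm wide (y) at its 3 mm high foot flange, 57 mm above it; 0.16 kg. Origin: centre of its underside. Shut: flush with the case's rim (underside 69, top 85 mm above the table), axes along the case's. Two sprung cheeks in the side walls, 22 mm behind its front edge, snap over the flange: levering up the front edge takes 15 to 30 N there; the rear edge stays down.
- lid_front (a point): middle of the lid's top front edge (lid x = -50, z = 16 mm), 85 mm above the table while shut. Levered 13 to 15 mm up, the cheeks snap under the lid and hold it about 13 mm up, tilted about 0.13 rad; then it can be gripped by its two 57 mm apart sides near the front edge, fingertips just above the side walls' rims, and lifted out almost without resistance.
- paperweight: loose dark steel paperweight, 0.95 kg, 130 mm long (y), base 40 mm wide (x), rising to a rounded ridge (radius 8 mm) along its y axis, 61 mm high. Origin: centre of its underside. It stands in front of the case, ridge roughly parallel to the case's front wall, its ridge line 25 to 35 mm in front of it: the fulcrum.
- ridge (a point): middle of the top of the paperweight's ridge, 61 mm above the table
- bar: flat bar 180 (x) x 22 (y) mm, 0.18 kg, lying on the table. Origin: centre of its underside. Handle towards -x (x = -90 to -4 mm, wood, 12 mm thick), steel blade towards +x (5 mm thick to x = 60 mm, then 3 mm to the tip at x = 90), blade mid-plane 6 mm above the underside. Same either face up.
- bar_tip (a point): end of the bar's thin tip (local x = 90 mm, mid-thickness, 6 mm above the underside)
- mat: grey felt mat fixed on the table, 150 (x) x 190 (y) x 2 mm. Origin: centre of its underside
- ink_bottle: ink bottle, 50 mm across, 85 mm high; origin centre of underside; bystander
- seal: square stone seal, 32 x 32 x 75 mm, standing; origin centre of underside; bystander
- brush_pot: white pot with brushes, 76 mm across, 170 mm high; origin centre of underside; bystander
- closed_fan: closed folding fan, 26 x 200 x 18 mm, lying along y; origin centre of underside; bystander
There are look-alikes about, which are no part of the job. Several things look just like the paperweight: the one meant starts nearest to the robot's base. Of the things that look like the lid, the smaller one is meant.

How it is judged (in metres and radians):
On the way, in this order (a step that is already met when the one before it is completed fails the run):
1. the bar lies across the paperweight's ridge and bears up under the still shut lid (contact force between bar and lid above 3 N and contact force between bar and paperweight above 3 N and z of lid_front in the frame of case below 0.09 m), for 0.04 s.
2. the lid's front edge is levered up by 9 mm or more, the bar still bearing on the paperweight, no finger on the lid (z of lid_front in the frame of case above 0.094 m and contact force between bar and paperweight above 0.5 N and contact force between the fingers and lid below 0.1 N), for 0.05 s.
3. the lid stands proud by itself, touched by neither bar nor fingers (z of lid_front in the frame of case above 0.093 m and contact force between each of bar, the fingers and lid below 0.05 N and contact force between bar and paperweight below 0.05 N and horizontal distance between lid and case below 0.03 m), for 0.2 s.
At the end, for the whole second after the job is handed in: The lid lies flat and right way up (within 0.06 rad) on the felt mat, its centre within 45 mm (mat x) and 55 mm (mat y) of the mat's centre, at rest; the bar lies flat and still on the table or mat (underside centre below 18 mm), touching neither case, paperweight nor lid (x of lid in the frame of mat between -0.045 and 0.045 m and y of lid in the frame of mat between -0.055 and 0.055 m and height (world z) of lid below 0.006 m and angle between lid's own z axis and vertical below 0.06 rad and linear speed of each of lid, bar below 0.02 m/s and height (world z) of bar below 0.018 m and angle between bar's own x axis and vertical between 1.5 and 1.64 rad and contact force between bar and case below 0.05 N and contact force between bar and paperweight below 0.05 N and contact force between bar and lid below 0.05 N).
It fails at once if the lid is dropped: let go more than 35 mm up, away from the case (height (world z) of lid above 0.035 m and horizontal distance between lid and case above 0.11 m and contact force between the fingers and lid below 0.02 N).
It fails at once if a bystander (ink bottle, seal, brush pot or closed fan) is moved by more than 20 mm (distance of any of ink_bottle, seal, brush_pot, closed_fan from where it was at the start of the episode above 0.02 m).
It also fails if it takes over 72 s, if anything falls off the work surface, if the arm or the gripper's body presses on something with over 40 N, if the wrist force passes 120 N, or if a joint passes its speed limit or range.

## Working session

There is one attempt and no reset: what is moved stays moved. The work goes in short steps, Python scripts to look and compute and a tool call to move; the robot and the scene stay as the last step left them, time stands still between calls to the robot, and variables do not carry over. Pictures are saved under pics/ and viewed, and the job is handed in when it is done.

Besides the shell and the picture viewer there is one more tool, called after "Emit:" by a JSON object that holds its "method" and its "body", one argument or row to a line. send_rows: Moves the arm, as the interface text tells. Its arguments: {"type":"object","properties":{"moves":{"type":"array","items":{"type":"array"}},"jaw":{"type":"number"},"squeeze":{"type":"number"}},"required":["moves"]}

```bash
ls; mkdir -p pics; python3 - <<'E'
from plant import env
import cv2,numpy as np
print(env.state())
for n in("side","top"):
    c=env.camera(n); cv2.imwrite(f"pics/{n}0.png",c["frame"]); print(n,{k:v for k,v in c.items() if k!="frame"})
E
```

```text
pics
{'time': 0.0, 'joint_positions': array([ 1.06330963,  0.6001133 , -0.00255196,  1.60017418,  0.00178617,
        0.94291021, -0.079822  ]), 'qd': array([-0.00105697, -0.00088755,  0.00055746,  0.00034827, -0.00058797,
        0.00165635,  0.0007941 ]), 'joint_torque': array([ 1.62647325e-04, -7.76431131e+01,  1.56487875e+00, -2.57996392e+01,
        1.23707592e-02,  9.20047722e-03,  5.61276909e-05]), 'tool_pos': array([ 302.54239194, -658.33039584,  244.40953872]), 'tool_rot': array([ 9.76888277e-01,  2.13749040e-01, -2.34432016e-04, -7.66326861e-04]), 'force': array([ 0.04122513,  0.91313167, -0.23678157]), 'wrist_torque': array([0.00242331, 0.02603988, 0.01201677]), 'gripper_width': 85.5625479938893}
side {'fovy': 52.17133486118095, 'cx': 281.09365462255244, 'cy': 214.98683081194812, 'world_from_camera': array([[ 9.94084472e-01,  6.02417160e-02, -9.03714421e-02,
         4.74402777e+02],
       [-1.08063079e-01,  4.65232522e-01, -8.78567625e-01,
        -8.81363237e+02],
       [-1.08826874e-02,  8.83136250e-01,  4.68990332e-01,
         5.51494416e+02],
       [ 0.00000000e+00,  0.00000000e+00,  0.00000000e+00,
         1.00000000e+00]])}
top {'fovy': 57.328679052659965, 'cx': 275.76052849077234, 'cy': 208.07572083852375, 'world_from_camera': array([[-5.31460340e-03,  9.98626549e-01, -5.21226425e-02,
         4.88175773e+02],
       [-9.99733076e-01, -6.47799725e-03, -2.21768350e-02,
        -3.79782086e+01],
       [-2.24840265e-02,  5.19908687e-02,  9.98394420e-01,
         1.00780524e+03],
       [ 0.00000000e+00,  0.00000000e+00,  0.00000000e+00,
         1.00000000e+00]])}
```

View pics/top0.png

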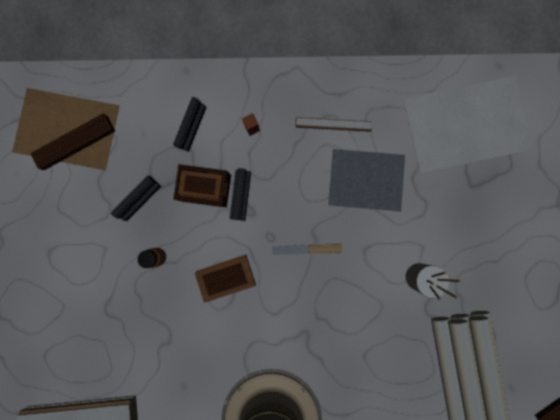

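View pics/side0.png

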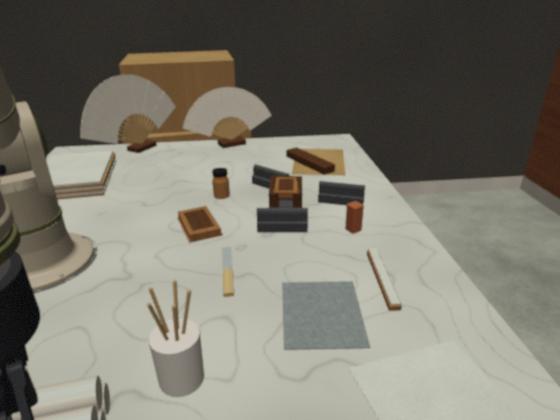

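```bash
cat > h.py <<'E'
import numpy as np,cv2
def K(c):
    f=210/np.tan(np.radians(c["fovy"]/2)); return f
def ray(c,p,z):
    p=np.atleast_2d(p).astype(float); f=K(c); T=c["world_from_camera"]
    d=np.c_[(p[:,0]-c["cx"])/f,-(p[:,1]-c["cy"])/f,-np.ones(len(p))]@T[:3,:3].T
    o=T[:3,3]; t=(z-o[2])/d[:,2]; return o+d*t[:,None]
def proj(c,P):
    P=np.atleast_2d(P).astype(float);T=c["world_from_camera"];q=(P-T[:3,3])@T[:3,:3];f=K(c)
    return np.c_[c["cx"]+f*q[:,0]/-q[:,2],c["cy"]-f*q[:,1]/-q[:,2]]
def crop(c,x0,x1,y0,y1,s,name,g=1.8):
    im=c["frame"][y0:y1,x0:x1]; im=np.clip(255*(im/255.)**(1/g),0,255).astype('uint8')
    cv2.imwrite("pics/"+name,cv2.resize(im,None,fx=s,fy=s,interpolation=cv2.INTER_CUBIC))
E
python3 - <<'E'
from plant import env
from h import *
c=env.camera("top"); crop(c,160,360,140,290,4,"t1.png"); 
d=env.camera("side"); crop(d,205,385,165,305,4.4,"s1.png")
import pickle; pickle.dump((c,d),open("c0.pkl","wb"))
E
```

```text
(no output)
```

View pics/t1.png

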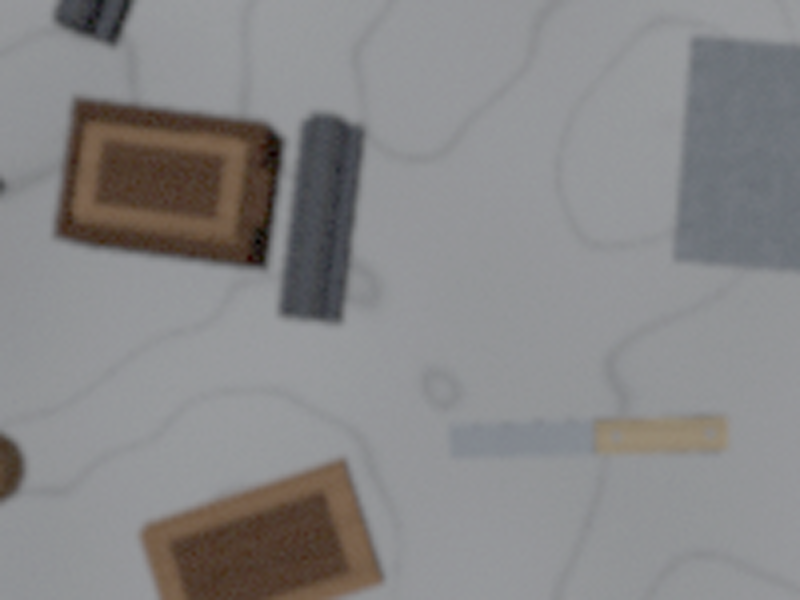

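View pics/s1.png

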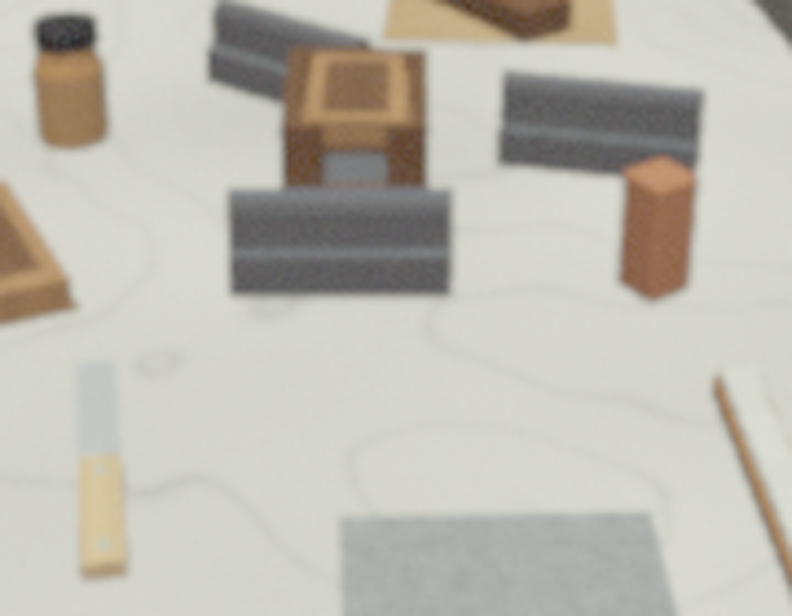

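```bash
python3 - <<'E'
from h import *
import pickle; c,d=pickle.load(open("c0.pkl","rb"))
s=1
im=cv2.resize(c["frame"],None,fx=8,fy=8,interpolation=cv2.INTER_CUBIC)
up=lambda p:(np.asarray(p,float)+.5)/8-.5
hsv=cv2.cvtColor(cv2.GaussianBlur(im,(0,0),3),cv2.COLOR_BGR2HSV)
def box(name,m,roi,z):
    x0,x1,y0,y1=[8*v for v in roi]; q=np.zeros_like(m);q[y0:y1,x0:x1]=m[y0:y1,x0:x1]
    q=cv2.morphologyEx(q,cv2.MORPH_CLOSE,np.ones((9,9)))
    cs,_=cv2.findContours(q,cv2.RETR_EXTERNAL,cv2.CHAIN_APPROX_NONE);k=max(cs,key=cv2.contourArea)
    w=ray(c,up(k[:,0]),z)[:,:2].astype('f4'); r=cv2.minAreaRect(w)
    print(name,np.round(r[0],1),np.round(r[1],1),round(r[2],1), np.round(cv2.boxPoints(r)).tolist()); return w,q
H,S,V=cv2.split(hsv)
for n,p in dict(table=(300,280),mat=(367,180),blade=(288,249),hand=(325,248),lidrim=(181,185),lidmid=(200,184),case=(225,175),pw=(240,195)).items(): print(n,hsv[p[1]*8+4,p[0]*8+4])
def M(b): return (b*255).astype('uint8')
wood=M((S>90))
box("hand",M((S>65)&(H<30)),(300,350,238,260),12)
lid,q=box("lidorange",M((S>90)&(V>75)),(170,236,158,212),85)
box("casewood",wood,(170,236,158,212),85)
box("mat",M((V<100)),(322,412,142,218),2)
box("pw",M((V<75)),(232,254,165,225),61)
box("bar",M((V<115)|(S>55)),(262,350,236,262),8)
E
```

```text
table [105  10  98]
mat [107  36  64]
blade [106  37  90]
hand [18 92 97]
lidrim [ 12 143  64]
lidmid [  9 165  31]
case [  9 161  27]
pw [110  28  27]
hand [ 435.5 -141.9] [19.6 82.4] 1.2 [[425.0, -101.0], [427.0, -183.0], [446.0, -183.0], [444.0, -100.0]]Traceback (most recent call last):
  File "<stdin>", line 18, in <module>
  File "<stdin>", line 10, in box
ValueError: max() iterable argument is empty
```

```bash
python3 - <<'E'
from h import *
import pickle; c,d=pickle.load(open("c0.pkl","rb"))
im=cv2.resize(c["frame"],None,fx=8,fy=8,interpolation=cv2.INTER_CUBIC)
up=lambda p:(np.asarray(p,float)+.5)/8-.5
hsv=cv2.cvtColor(cv2.GaussianBlur(im,(0,0),3),cv2.COLOR_BGR2HSV)
H,S,V=cv2.split(hsv)
out=im.copy()
def box(name,m,roi,z):
    m=(m*255).astype('uint8')
    x0,x1,y0,y1=[8*v for v in roi]; q=np.zeros_like(m);q[y0:y1,x0:x1]=m[y0:y1,x0:x1]
    q=cv2.morphologyEx(q,cv2.MORPH_CLOSE,np.ones((9,9)))
    cs,_=cv2.findContours(q,cv2.RETR_EXTERNAL,cv2.CHAIN_APPROX_NONE);k=max(cs,key=cv2.contourArea)
    cv2.drawContours(out,[k],-1,(0,255,0),2)
    w=ray(c,up(k[:,0]),z)[:,:2].astype('f4'); r=cv2.minAreaRect(w)
    print(name,np.round(r[0],1),np.round(r[1],1),round(r[2],1), np.round(cv2.boxPoints(r)).tolist())
box("hand",(S>50)&(H<40),(300,350,238,260),12)
box("lidorange",(S>90)&(V>47),(170,236,158,212),85)
box("casewood",(V<75),(170,232,158,212),85)
box("mat",(V<82),(322,412,142,218),2)
box("pw",(V<62),(232,254,165,225),61)
box("blade",(S>24)&(H>60),(262,316,236,262),8.5)
o=np.clip(255*(out/255.)**.55,0,255).astype('uint8')[1120:2320,1280:2880]
cv2.imwrite("pics/t2.png",cv2.resize(o,(800,600)))
E
```

```text
hand [ 435.5 -141.8] [21.3 84.2] 1.1 [[424.0, -100.0], [426.0, -184.0], [447.0, -184.0], [445.0, -100.0]]
lidorange [594.8 167.3] [99.9 63.5] 81.8 [[556.0, 122.0], [619.0, 113.0], [633.0, 212.0], [570.0, 221.0]]
casewood [593.2 161.3] [137.2  93.6] 82.1 [[537.0, 100.0], [630.0, 87.0], [649.0, 223.0], [556.0, 236.0]]
mat [ 613.5 -252.9] [190.  150.3] 84.4 [[529.0, -340.0], [679.0, -355.0], [698.0, -166.0], [548.0, -151.0]]
pw [573.5  70.8] [ 40.7 128.3] 83.5 [[507.0, 58.0], [635.0, 43.0], [640.0, 84.0], [512.0, 98.0]]
blade [433.  -50.8] [22.4 91.1] 2.0 [[420.0, -6.0], [423.0, -97.0], [446.0, -96.0], [443.0, -5.0]]
```

View pics/t2.png

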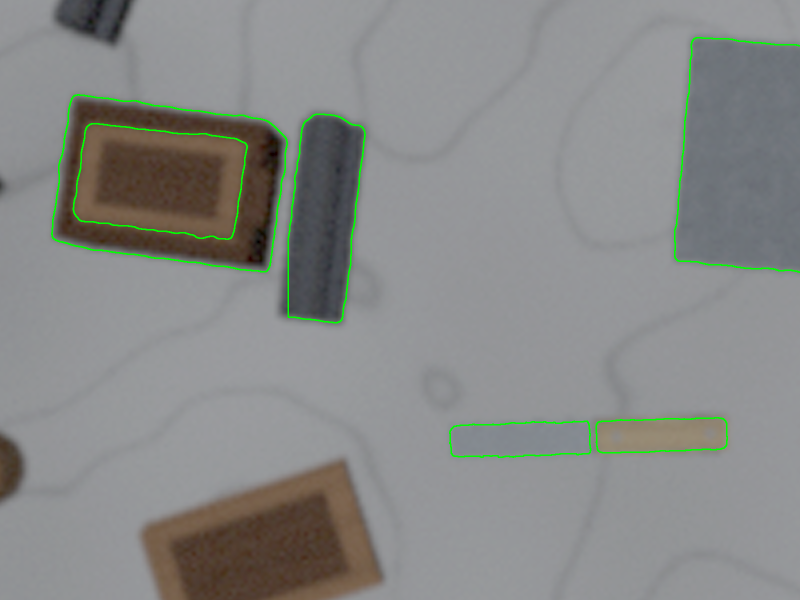

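```bash
python3 - <<'E'
from h import *
import pickle; c,d=pickle.load(open("c0.pkl","rb"))
p=lambda x,y:((x+.5)/4-.5+160,(y+.5)/4-.5+140)
e=ray(c,[p(343,318),p(364,130)],0)[:,:2]; t=e[1]-e[0]; t/=np.linalg.norm(t); n=np.array([-t[1],t[0]])
print("right edge",e.round(1),"yaw t",np.degrees(np.arctan2(*t[::-1])),"n",n)
print("near end base",ray(c,[p(282,318),p(343,322)],0)[:,:2].round(1),"far end top z61",ray(c,p(322,114),61).round(1))
print("left edge z0", ray(c,[p(281,316),p(303,120)],0)[:,:2].round(1))
# side: ridge ends
q=lambda x,y:((x+.5)/4.4-.5+205,(y+.5)/4.4-.5+165)
print("side ridge ends z61",ray(d,[q(231,190),q(449,190)],61)[:,:2].round(1))
print("side base",ray(d,[q(233,295),q(449,294)],0)[:,:2].round(1))
print("side notch bottom? ",ray(d,[q(325,182),q(386,182)],50)[:,:2].round(1),"rim front z85",ray(d,[q(286,122),q(424,121)],85)[:,:2].round(1),"lid front z85",ray(d,[q(305,122),q(410,122)],85)[:,:2].round(1),"rim rear",ray(d,[q(290,49),q(420,52)],85)[:,:2].round(1))
print("side bar",ray(d,[q(82,575),q(126,573)],0)[:,:2].round(1),ray(d,[q(78,365),q(115,365)],7.5)[:,:2].round(1))
E
```

```text
right edge [[512.2  64.4]
 [636.4  50.4]] yaw t -6.458985718704803 n [0.11249195 0.99365264]
near end base [[512.5 104.7]
 [509.6  64.5]] far end top z61 [[637.7  71.2  61. ]]
left edge z0 [[513.8 105.3]
 [643.4  90.8]]
side ridge ends z61 [[513.1  83.7]
 [636.8  67.6]]
side base [[511.2  69.1]
 [635.8  54.4]]
side notch bottom?  [[569.7 108.5]
 [605.4 103.9]] rim front z85 [[548.4 120. ]
 [628.6 110.8]] lid front z85 [[559.4 118.6]
 [620.3 110.5]] rim rear [[560.2 229.5]
 [641.5 213.6]]
side bar [[ 426.5 -179. ]
 [ 446.7 -180. ]] [[423.1  -8.2]
 [443.  -10.7]]
```

Emit:
{"method": "send_rows", "body": {
  "moves": [
    [[0.01,0.04,0],0.12],
    [[0.02,0.08,0],0.24],
    [[0.03,0.12,0],0.36],
    [[0.04,0.16,0],0.48],
    [[0.05,0.2,0],0.6]
  ],
  "jaw": 0.045
}}

```text
time: 0.62
tool_pos: [352.8, -456.8, 245.3]
tool_rot: [0.869, 0.495, -0.0, 0.0]
force: [-0.1, 0.3, -0.1]
gripper_width: 44.8
```

Emit:
{"method": "send_rows", "body": {
  "moves": [
    [[0.01,0.04,0],0.12],
    [[0.02,0.08,0],0.24],
    [[0.03,0.12,0],0.36],
    [[0.04,0.16,0],0.48],
    [[0.05,0.2,0],0.568]
  ]
}}

```text
time: 1.03
tool_pos: [402.7, -257.0, 245.4]
tool_rot: [0.695, 0.719, -0.0, 0.0]
force: [2.4, -0.4, -0.3]
gripper_width: 44.9
```

Emit:
{"method": "send_rows", "body": {
  "moves": [
    [[0.0111,0.033,-0.02],0],
    [[0.0222,0.066,-0.04],0],
    [[0.0333,0.0995,-0.06],0],
    [[0.0333,0.0995,-0.09],0],
    [[0.0333,0.0995,-0.12],0]
  ]
}}

```text
time: 1.45
tool_pos: [437.4, -157.1, 124.9]
tool_rot: [0.696, 0.718, 0.001, 0.001]
force: [0.4, -0.2, -0.1]
gripper_width: 45.1
```

Emit:
{"method": "send_rows", "body": {
  "moves": [
    [[0,0,-0.03],0],
    [[0,0,-0.06],0],
    [[0,0,-0.085],0],
    [[0,0,-0.1],0],
    [[0,0,-0.109],0]
  ]
}}

```text
time: 1.87
tool_pos: [435.3, -158.7, 14.3]
tool_rot: [0.697, 0.717, -0.001, -0.002]
force: [-0.1, -0.6, -0.3]
gripper_width: 45.3
```

```bash
python3 - <<'E'
from plant import env
from h import *
print(env.state()["tool_pos"])
c=env.camera("top"); crop(c,240,360,200,300,5,"t3.png"); 
d=env.camera("side"); crop(d,160,320,195,315,5,"s3.png")
E
```

```text
[ 435.32439253 -158.71557765   14.3268357 ]
```

View pics/s3.png

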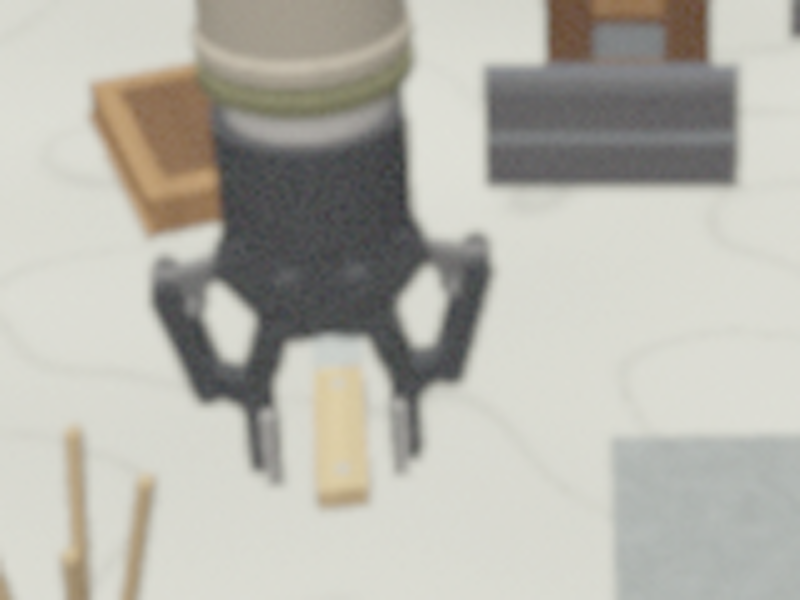

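The side view shows the handle (crop 340,430) centred between the fingers, near its rear end. I close now.

Emit:
{"method": "send_rows", "body": {
  "moves": [
    [[0,0,0],0],
    [[0,0,0],0],
    [[0,0,0],0],
    [[0,0,0],0],
    [[0,0,0],0]
  ],
  "jaw": 0.0,
  "squeeze": 50
}}

```text
time: 2.38
tool_pos: [436.6, -159.5, 17.2]
tool_rot: [0.697, 0.717, 0.0, 0.001]
force: [-0.2, 0.8, 7.1]
gripper_width: 20.6
```

Emit:
{"method": "send_rows", "body": {
  "moves": [
    [[0,0,0.0],0],
    [[0,0,0.015],0],
    [[0,0,0.03],0],
    [[0,0,0.06],0],
    [[0,0,0.09],0]
  ]
}}

```text
time: 2.8
tool_pos: [435.4, -159.0, 107.2]
tool_rot: [0.697, 0.717, -0.001, -0.001]
force: [0.4, -1.0, -2.3]
gripper_width: 20.1
```

```bash
python3 - <<'E'
from plant import env
from h import *
print(env.state()["tool_pos"],env.state()["force"],env.state()["wrist_torque"])
c=env.camera("top"); crop(c,240,360,200,300,5,"t4.png"); 
d=env.camera("side"); crop(d,160,320,175,295,5,"s4.png")
E
```

```text
[ 435.37666654 -159.0404477   107.16047321] [ 0.42608101 -0.97074334 -2.32750872] [-0.16857374 -0.05740717 -0.07789517]
```

View pics/s4.png

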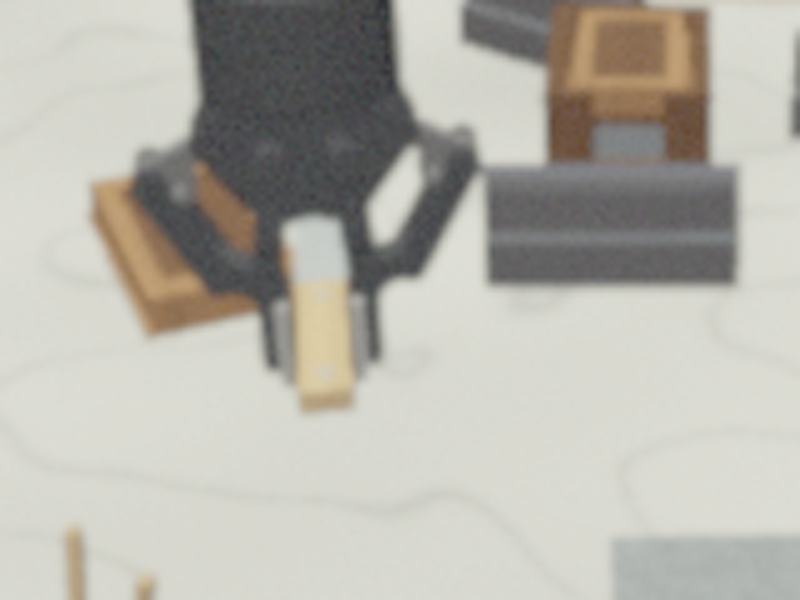

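View pics/t4.png

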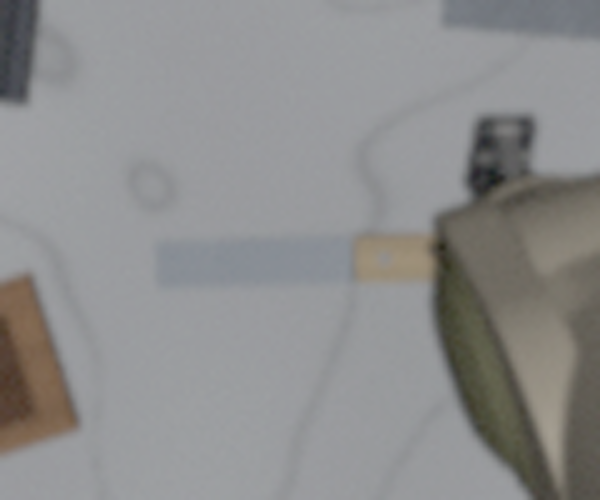

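```bash
cat >> h.py <<'E'
def rayy(c,p,y):
    f=K(c);T=c["world_from_camera"];d=T[:3,:3]@np.array([(p[0]-c["cx"])/f,-(p[1]-c["cy"])/f,-1]);o=T[:3,3];return o+d*(y-o[1])/d[1]
E
python3 - <<'E'
from h import *
import pickle; c,d=pickle.load(open("c0.pkl","rb"))
q=lambda x,y:((x+.5)/5-.5+160,(y+.5)/5-.5+175)
print("rear top",rayy(d,q(326,390),-184),"rear bot",rayy(d,q(326,409),-184),"junction",rayy(d,q(320,281),-98.5))
print("tool tip y", ray(c,(271.3,252.7),97))
E
```

```text
rear top [ 437.26098222 -184.          105.38362901] rear bot [ 436.64145094 -184.           96.77964686] junction [434.09799237 -98.5        104.52415387]
tool tip y [[430.28726275  -6.6515588   97.        ]]
```

Emit:
{"method": "send_rows", "body": {
  "moves": [
    [[0.025,0.014,0],-0.035],
    [[0.05,0.028,0],-0.07],
    [[0.075,0.042,0],-0.105],
    [[0.1,0.056,0],-0.14],
    [[0.1228,0.0705,0],-0.173]
  ]
}}

```text
time: 3.32
tool_pos: [560.1, -88.3, 105.9]
tool_rot: [0.757, 0.653, -0.0, -0.0]
force: [0.4, -0.0, -1.6]
gripper_width: 20.6
```

Emit:
{"method": "send_rows", "body": {
  "moves": [
    [[0,0,-0.01],0],
    [[0,0,-0.02],0],
    [[0,0,-0.03],0],
    [[0,0,-0.03],0],
    [[0,0,-0.03],0]
  ]
}}

```text
time: 3.73
tool_pos: [557.3, -89.5, 75.3]
tool_rot: [0.757, 0.654, -0.001, -0.001]
force: [-0.2, 0.2, -2.0]
gripper_width: 20.4
```

```bash
python3 - <<'E'
from plant import env
from h import *
s=env.state();print(s["tool_pos"],s["tool_rot"],s["force"],s["wrist_torque"])
c=env.camera("top"); crop(c,170,300,150,250,6,"t5.png"); 
d=env.camera("side"); crop(d,200,340,155,260,5.5,"s5.png")
E
```

```text
[557.34950445 -89.50817175  75.31112225] [ 0.75663504  0.65383557 -0.0012668  -0.00092759] [-0.17574204  0.23323914 -1.97306379] [-0.06298095 -0.01723353 -0.04308971]
```

View pics/s5.png

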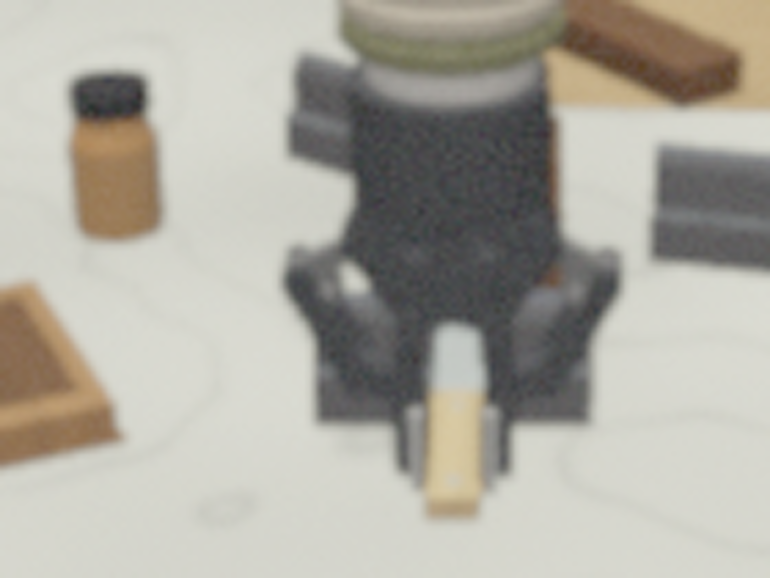

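View pics/t5.png

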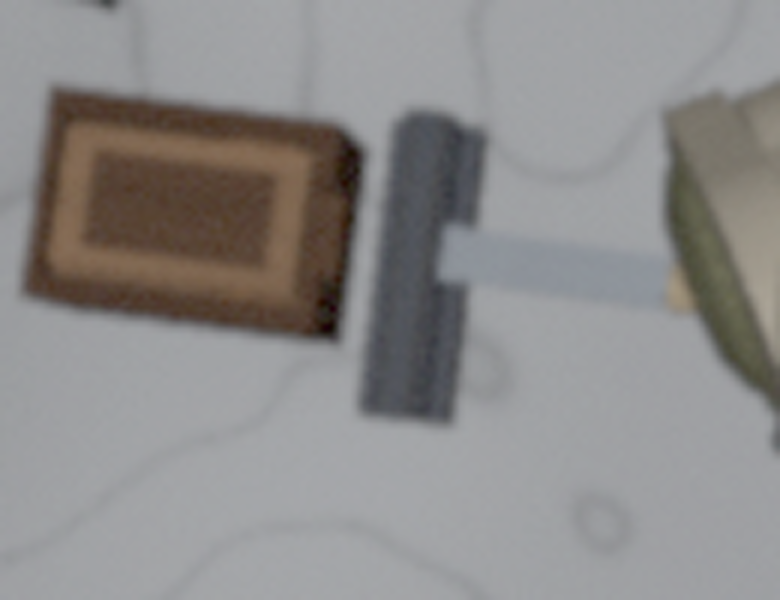

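```bash
python3 - <<'E'
from h import *
import pickle; c,d=pickle.load(open("c0.pkl","rb"))
p=lambda x,y:((x+.5)/6-.5+170,(y+.5)/6-.5+150)
q=lambda x,y:((x+.5)/5.5-.5+200,(y+.5)/5.5-.5+155)
t=ray(c,p(440,252),65)[0]; m=ray(c,p(670,278),65)[0]
u=np.array([np.cos(np.radians(81.9)),np.sin(np.radians(81.9))]); n=np.array([-u[1],u[0]])
print(t,m,"yaw",np.degrees(np.arctan2(*(t-m)[1::-1])))
cc=np.array([594.8,167.3]); print("tip in case",(t[:2]-cc)@u,(t[:2]-cc)@n)
y0=t[1]-180*.99
print("rear top",rayy(d,q(452,499),y0),"rear bot",rayy(d,q(452,516),y0),"junction",rayy(d,q(456,389),y0+86*.99))
lid=ray(c,[p(68,122),p(50,272),p(314,150),p(298,305)],85)[:,:2];print("lid corners",lid.round(1),lid.mean(0))
rim=ray(c,[p(52,88),p(25,293)],85)[:,:2];print("rear rim",rim, rim.mean(0)-60*u)
E
```

```text
[578.68914074  63.8425234   65.        ] [567.27872638 -30.71115276  65.        ] yaw 83.11901470982082
tip in case -104.6953893137558 1.372845905108423
rear top [ 553.94777129 -114.3574766    69.37582611] rear bot [ 553.8690595  -114.3574766    61.66050425] junction [565.00241717 -29.2174766   69.60163525]
lid corners [[630.8 212.8]
 [569.8 219.6]
 [618.5 112.7]
 [555.8 119. ]] [593.72840465 166.01762437]
rear rim [[644.72944749 219.39671522]
 [561.39938939 229.70490324]] [594.61034453 165.14938977]
```

Emit:
{"method": "send_rows", "body": {
  "moves": [
    [[0,0,0.004],0],
    [[0.0015,0.0104,0.004],0],
    [[0.003,0.0208,0.004],0],
    [[0.0044,0.0312,0.004],0],
    [[0.0058,0.0416,0.004],0]
  ]
}}

```text
time: 4.25
tool_pos: [565.0, -45.4, 80.7]
tool_rot: [0.756, 0.654, 0.0, -0.0]
force: [-0.2, -0.7, -3.1]
gripper_width: 20.3
```

Emit:
{"method": "send_rows", "body": {
  "moves": [
    [[0,0,0],0],
    [[0,0,0],0],
    [[0,0,0],0],
    [[0,0,-0.001],0],
    [[0,0,-0.002],0]
  ]
}}

```text
time: 4.67
tool_pos: [564.6, -47.9, 78.2]
tool_rot: [0.757, 0.654, -0.0, 0.0]
force: [-0.3, -0.1, -2.6]
gripper_width: 20.4
```

```bash
python3 - <<'E'
from plant import env
from h import *
s=env.state();print(s["tool_pos"],s["tool_rot"],s["force"],s["wrist_torque"])
c=env.camera("top"); crop(c,170,300,150,250,6,"t6.png"); 
s=env.state();print(s["tool_pos"],s["tool_rot"],s["force"],s["wrist_torque"])
E
```

```text
[564.61537304 -47.88059438  78.24686259] [ 7.56756986e-01  6.53696262e-01 -2.46314836e-04  2.45025275e-06] [-0.32418676 -0.11483674 -2.57402928] [-0.03809936  0.06473513 -0.01671294]
[564.54645039 -47.8103367   78.06058008] [ 7.56734901e-01  6.53721803e-01 -2.82988161e-04 -1.15792353e-04] [ 0.02643217 -0.2216188  -1.61457148] [-0.03350729 -0.04443175  0.00900255]
```

View pics/t6.png

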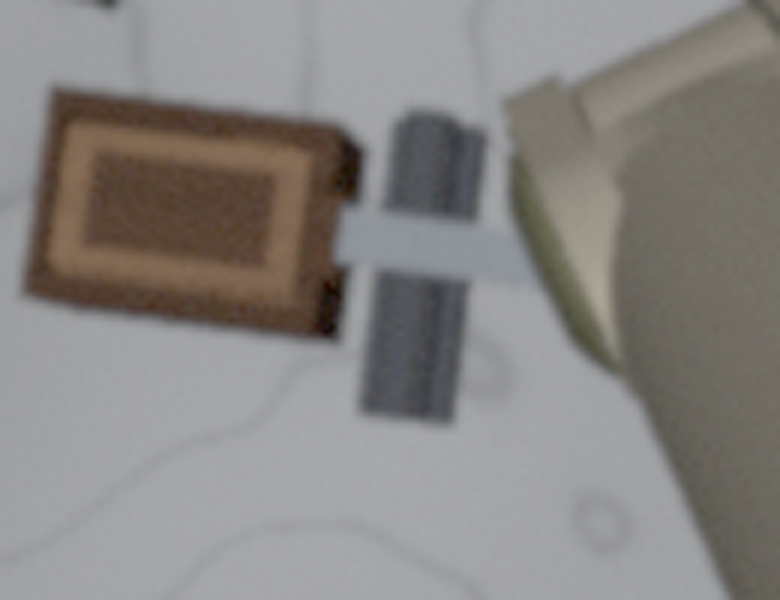

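Emit:
{"method": "send_rows", "body": {
  "moves": [
    [[0,0,-0.001],0],
    [[0,0,-0.0015],0],
    [[0,0,-0.0015],0],
    [[0,0,-0.0015],0]
  ]
}}

```text
time: 5.05
tool_pos: [564.7, -47.3, 76.8]
tool_rot: [0.757, 0.654, -0.0, -0.0]
force: [1.0, 0.2, -1.3]
gripper_width: 20.1
```

Emit:
{"method": "send_rows", "body": {
  "moves": [
    [[0,0,-0.001],0],
    [[0,0,-0.0015],0],
    [[0,0,-0.0015],0],
    [[0,0,-0.0015],0]
  ]
}}

```text
time: 5.38
tool_pos: [564.8, -47.2, 75.4]
tool_rot: [0.756, 0.654, -0.0, -0.0]
force: [0.3, -0.3, -1.5]
gripper_width: 20.5
```

Emit:
{"method": "send_rows", "body": {
  "moves": [
    [[0,0,-0.001],0],
    [[0,0,-0.0015],0],
    [[0,0,-0.0015],0],
    [[0,0,-0.0015],0]
  ]
}}

```text
time: 5.72
tool_pos: [564.8, -47.2, 73.9]
tool_rot: [0.756, 0.654, -0.0, -0.0]
force: [0.8, -0.8, -0.8]
gripper_width: 20.5
```

Emit:
{"method": "send_rows", "body": {
  "moves": [
    [[0,0,-0.001],0],
    [[0,0,-0.001],0],
    [[0,0,-0.001],0],
    [[0,0,-0.001],0]
  ]
}}

```text
time: 6.05
tool_pos: [564.8, -47.2, 72.9]
tool_rot: [0.756, 0.654, -0.0, -0.0]
force: [-0.2, -0.4, 0.8]
gripper_width: 20.4
```

Emit:
{"method": "send_rows", "body": {
  "moves": [
    [[0,0,-0.001],0],
    [[0,0,-0.001],0],
    [[0,0,-0.001],0],
    [[0,0,-0.001],0]
  ]
}}

```text
time: 6.38
tool_pos: [564.8, -47.2, 71.9]
tool_rot: [0.756, 0.654, -0.0, -0.0]
force: [-0.0, -1.0, 1.0]
gripper_width: 20.5
```

Emit:
{"method": "send_rows", "body": {
  "moves": [
    [[0,0,0.0015],0],
    [[0.0007,0.005,0.0015],0],
    [[0.0014,0.01,0.0015],0],
    [[0.0017,0.0125,0.0015],0],
    [[0.0017,0.0125,0.0015],0]
  ]
}}

```text
time: 6.8
tool_pos: [566.7, -33.3, 73.4]
tool_rot: [0.756, 0.655, 0.0, -0.0]
force: [-0.3, 0.7, -0.3]
gripper_width: 20.0
```

Emit:
{"method": "send_rows", "body": {
  "moves": [
    [[0.0007,0.005,0],0],
    [[0.0014,0.01,0],0],
    [[0.0018,0.013,0],0],
    [[0.0018,0.013,0],0],
    [[0.0018,0.013,0],0]
  ]
}}

```text
time: 7.22
tool_pos: [568.4, -20.8, 73.4]
tool_rot: [0.756, 0.654, 0.0, -0.0]
force: [0.5, 0.7, 0.4]
gripper_width: 20.5
```

```bash
python3 - <<'E'
from plant import env
from h import *
c=env.camera("top"); crop(c,170,300,150,250,6,"t7.png"); 
d=env.camera("side"); crop(d,200,340,155,260,5.5,"s7.png")
s=env.state();print(s["tool_pos"],s["tool_rot"],s["force"],s["wrist_torque"])
E
```

```text
[568.37357589 -21.27709364  73.42986186] [ 7.56313688e-01  6.54209091e-01  2.24838453e-04 -1.41413829e-04] [0.16964284 1.68287932 0.14864526] [ 0.4600645  -0.04974949  0.00229355]
```

View pics/t7.png

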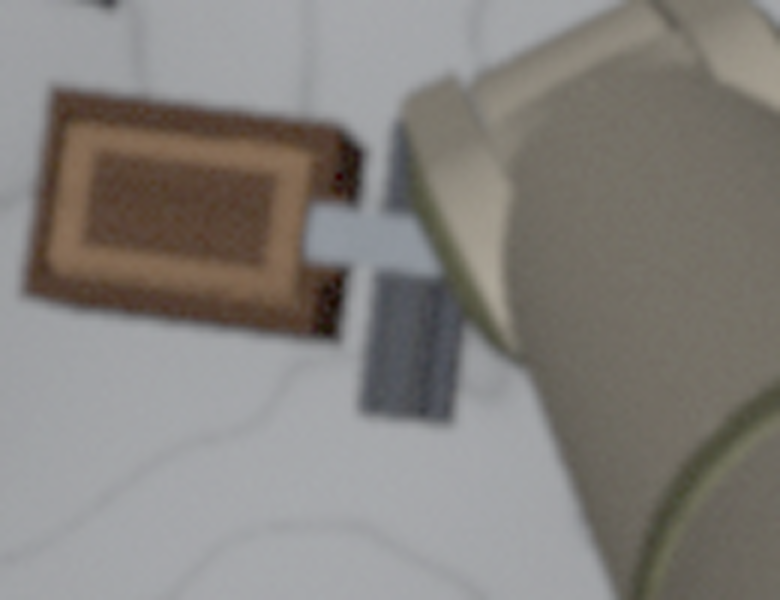

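View pics/s7.png

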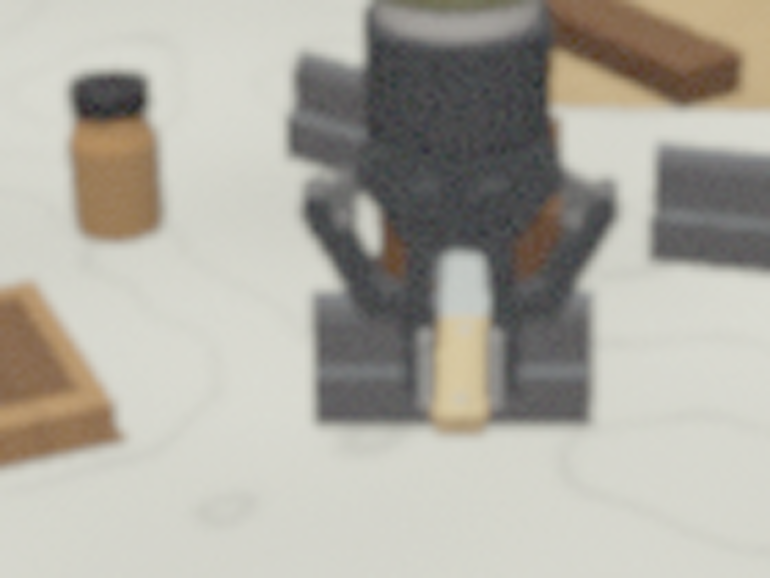

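Emit:
{"method": "send_rows", "body": {
  "moves": [
    [[0,0.0,-0.001],0],
    [[0,0.0,-0.002],0],
    [[0,0,-0.003],0],
    [[0,0,-0.004],0],
    [[0,0,-0.004],0]
  ]
}}

```text
time: 7.73
tool_pos: [568.3, -21.7, 69.2]
tool_rot: [0.756, 0.654, 0.0, -0.0]
force: [0.1, 1.4, 2.7]
gripper_width: 20.2
```

Emit:
{"method": "send_rows", "body": {
  "moves": [
    [[0,0.0,-0.001],0],
    [[0,0.0,-0.002],0],
    [[0,0,-0.003],0],
    [[0,0,-0.003],0],
    [[0,0,-0.003],0]
  ]
}}

```text
time: 8.15
tool_pos: [568.4, -21.8, 66.6]
tool_rot: [0.756, 0.654, 0.0, 0.0]
force: [0.3, 0.8, 7.2]
gripper_width: 20.4
```

Emit:
{"method": "send_rows", "body": {
  "moves": [
    [[0,0.0005,-0.001],0],
    [[0,0.001,-0.002],0],
    [[0,0.001,-0.002],0]
  ]
}}

```text
time: 8.4
tool_pos: [568.5, -21.9, 65.1]
tool_rot: [0.757, 0.654, -0.0, 0.001]
force: [-1.0, -3.0, 13.9]
gripper_width: 20.1
```

Emit:
{"method": "send_rows", "body": {
  "moves": [
    [[0,0.0005,-0.001],0],
    [[0,0.001,-0.002],0],
    [[0,0.001,-0.003],0],
    [[0,0.001,-0.003],0]
  ]
}}

```text
time: 8.73
tool_pos: [568.2, -21.8, 61.8]
tool_rot: [0.757, 0.653, -0.001, 0.001]
force: [-0.7, -5.8, 5.5]
gripper_width: 20.6
```

Emit:
{"method": "send_rows", "body": {
  "moves": [
    [[0,0.0005,-0.001],0],
    [[0,0.001,-0.002],0],
    [[0,0.001,-0.003],0],
    [[0,0.001,-0.004],0]
  ]
}}

```text
time: 9.07
tool_pos: [568.1, -21.3, 57.5]
tool_rot: [0.757, 0.653, -0.001, 0.001]
force: [-0.6, -5.9, 5.8]
gripper_width: 20.5
```

```bash
python3 - <<'E'
from plant import env
from h import *
c=env.camera("top"); crop(c,170,300,150,250,6,"t8.png"); 
d=env.camera("side"); crop(d,200,340,155,260,5.5,"s8.png")
s=env.state();print(s["tool_pos"],s["tool_rot"],s["force"],s["wrist_torque"])
E
```

```text
[568.0324546  -21.19490702  57.35122186] [ 7.57241534e-01  6.53133410e-01 -1.22736682e-03  7.08242451e-04] [-0.23311985 -5.68797353  5.69788207] [-0.8568952  -0.07420759 -0.05521166]
```

View pics/t8.png

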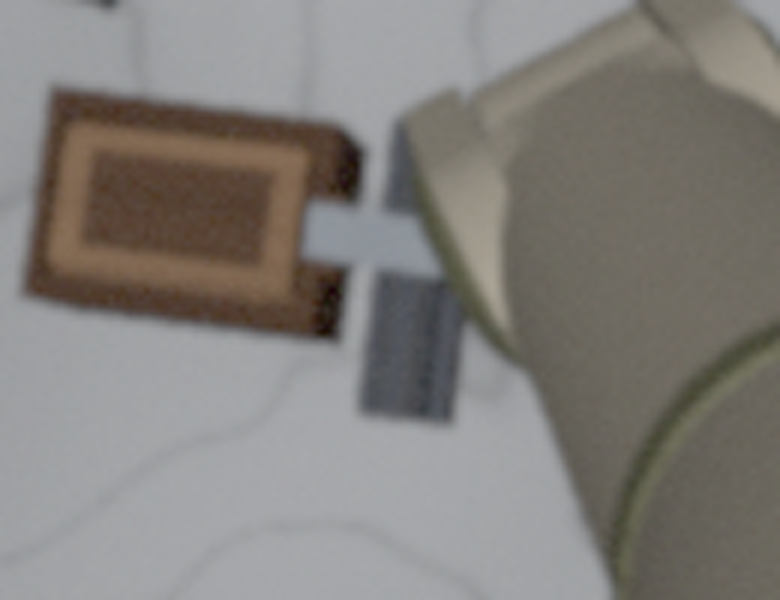

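View pics/s8.png

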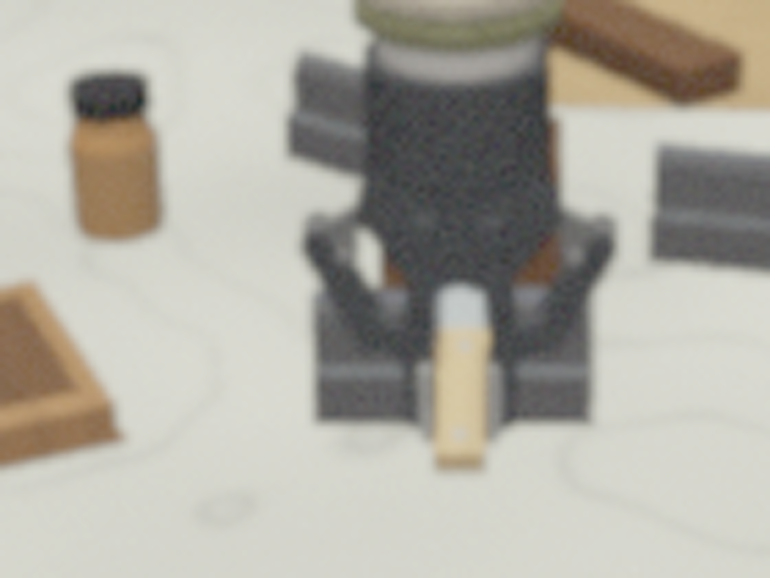

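Emit:
{"method": "send_rows", "body": {
  "moves": [
    [[0,0.0005,-0.0015],0],
    [[0,0.001,-0.003],0],
    [[0,0.0015,-0.0045],0],
    [[0,0.002,-0.006],0],
    [[0,0.002,-0.006],0]
  ]
}}

```text
time: 9.58
tool_pos: [568.0, -17.2, 51.0]
tool_rot: [0.757, 0.654, -0.0, -0.0]
force: [-0.2, -3.4, 2.4]
gripper_width: 20.3
```

```bash
python3 - <<'E'
from plant import env
from h import *
c=env.camera("top"); crop(c,170,300,150,250,6,"t9.png"); 
d=env.camera("side"); crop(d,200,340,155,260,5.5,"s9.png")
s=env.state();print(s["tool_pos"],s["tool_rot"],s["force"],s["wrist_torque"])
E
```

```text
[568.07294275 -16.88296698  51.21329683] [ 7.56492794e-01  6.54001930e-01 -3.30354549e-04 -1.38472144e-04] [-0.06821039 -3.68055012  2.39765037] [-0.41323685 -0.04951024 -0.04913809]
```

View pics/t9.png

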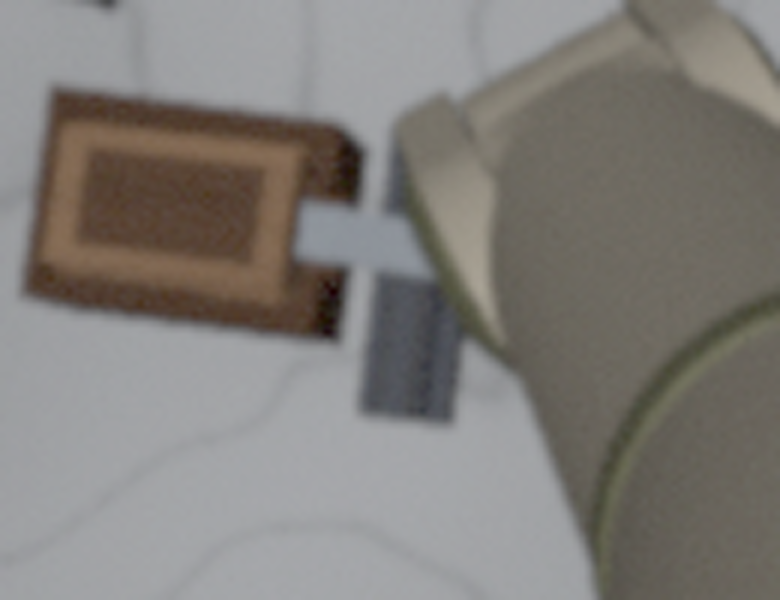

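View pics/s9.png

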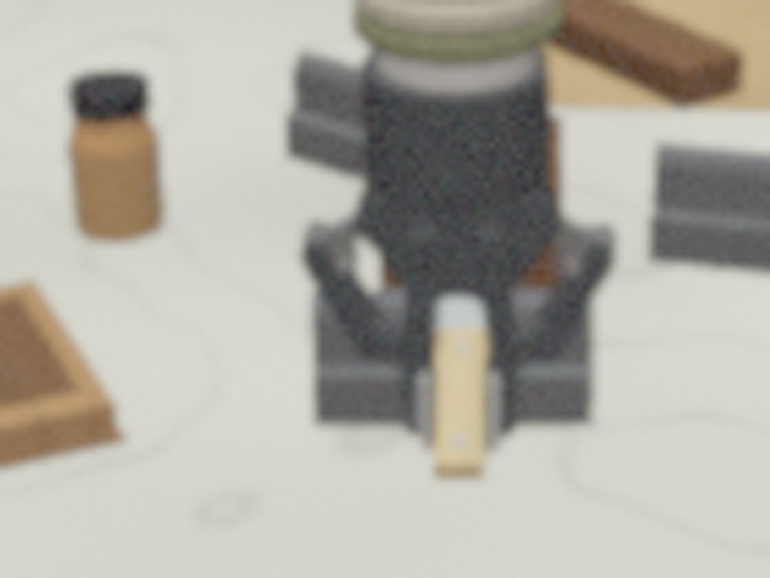

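```bash
python3 - <<'E'
from h import *
import pickle; c,d=pickle.load(open("c0.pkl","rb"))
q=lambda x,y:((x+.5)/5.5-.5+200,(y+.5)/5.5-.5+155)
for nm,ty,r,j in(("s7",-21.3,(461,420),(464,316)),("s8",-21.2,(460,459),(463,329)),("s9",-17,(458,467),(460,329))):
    ct=1
    for _ in range(3):
        a=rayy(d,q(*r),ty-25*ct); b=rayy(d,q(*j),ty+61*ct); th=np.arctan2(b[2]-a[2],b[1]-a[1]); ct=np.cos(th)
    print(nm,a.round(1),b.round(1),"pitch",th)
p=lambda x,y:((x+.5)/6-.5+170,(y+.5)/6-.5+150)
E
```

```text
s7 [565.1 -46.3  64.5] [576.2  39.7  67.5] pitch 0.03466731055145924
s8 [564.6 -45.8  45.5] [575.6  38.8  61.5] pitch 0.18637894444180528
s9 [564.2 -41.3  39. ] [574.7  42.3  59.7] pitch 0.24315144890089646
```

```bash
python3 - <<'E'
from h import *
import pickle; c,d=pickle.load(open("c0.pkl","rb"))
b=lambda P:((proj(c,P)+.5-[170,150])*6-.5).round(0)
u=np.array([.141,.990])
N=np.array([586.5,107.7])
for nm,a,z in(("face",0,69),("edge shut",10,85),("edge up10",9,95),("edge up10 slid3",12,95),("tip",23,76),("tip25",25,78)):
    print(nm,b(np.r_[N+a*u,z]))
for nm,a,z in(("rear shut",110,85),("rear inner rim",113,85)): print(nm,b(np.r_[N+a*u,z]))
E
python3 - <<'E'
import cv2
a=cv2.imread('pics/t7.png')[60:360,0:400];b=cv2.imread('pics/t9.png')[60:360,0:400]
import numpy as np
cv2.imwrite('pics/cmp.png',cv2.resize(np.hstack([a,b]),None,fx=1,fy=1.0))
E
```

```text
face [[332. 233.]]
edge shut [[302. 226.]]
edge up10 [[300. 223.]]
edge up10 slid3 [[293. 222.]]
tip [[274. 224.]]
tip25 [[268. 222.]]
rear shut [[ 58. 193.]]
rear inner rim [[ 51. 192.]]
```

View pics/cmp.png

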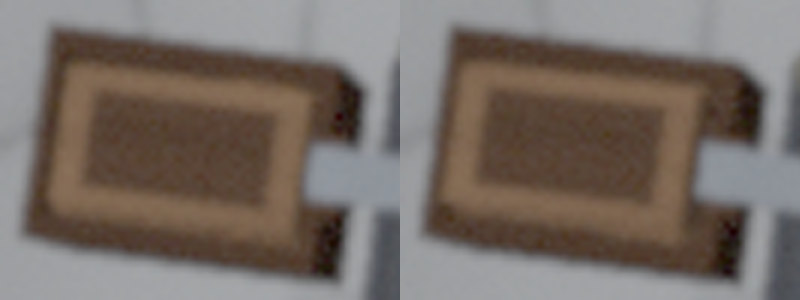

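Emit:
{"method": "send_rows", "body": {
  "moves": [
    [[0,0,-0.0015],0],
    [[0,0.0,-0.003],0],
    [[0,0.0005,-0.0045],0],
    [[0,0.001,-0.006],0],
    [[0,0.001,-0.006],0]
  ]
}}

```text
time: 10.1
tool_pos: [568.0, -15.8, 45.0]
tool_rot: [0.756, 0.654, -0.0, -0.0]
force: [0.6, -4.4, 2.3]
gripper_width: 20.6
```

Emit:
{"method": "send_rows", "body": {
  "moves": [
    [[0,0,-0.0015],0],
    [[0,0.0,-0.003],0],
    [[0,0.0005,-0.004],0],
    [[0,0.001,-0.004],0],
    [[0,0.001,-0.004],0]
  ]
}}

```text
time: 10.52
tool_pos: [568.2, -14.9, 41.3]
tool_rot: [0.757, 0.654, -0.0, -0.0]
force: [0.5, -4.5, 3.3]
gripper_width: 20.4
```

```bash
python3 - <<'E'
from plant import env
from h import *
c=env.camera("top"); crop(c,170,300,150,250,6,"t10.png"); 
d=env.camera("side"); crop(d,200,340,155,260,5.5,"s10.png")
s=env.state();print(s["tool_pos"],s["tool_rot"],s["force"],s["wrist_torque"])
E
```

```text
[568.23213925 -14.99142586  41.32539478] [ 7.56580066e-01  6.53901026e-01 -2.26798476e-04  1.17893928e-05] [ 0.02861032 -4.70326383  2.435381  ] [-0.72087476 -0.14396003 -0.11849236]
```

View pics/t10.png

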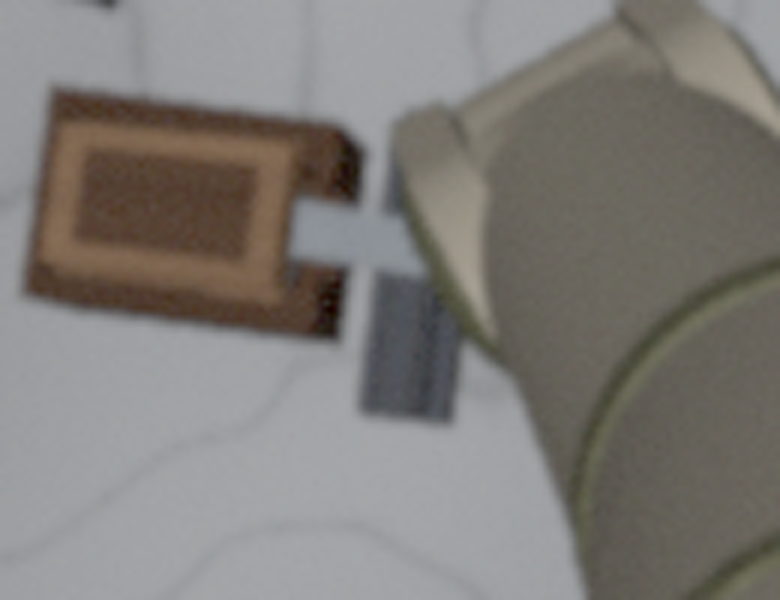

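View pics/s10.png

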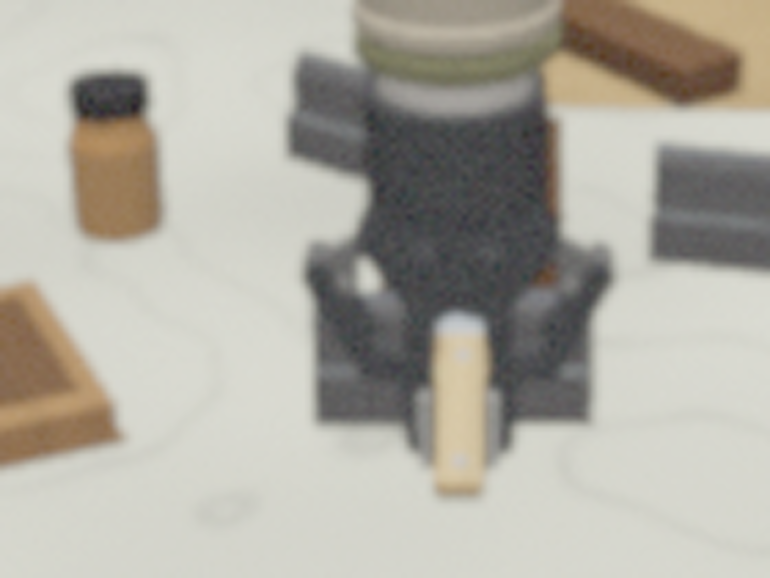

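```bash
python3 - <<'E'
from h import *
import pickle; c,d=pickle.load(open("c0.pkl","rb"))
q=lambda x,y:((x+.5)/5.5-.5+200,(y+.5)/5.5-.5+155)
for nm,ty,r,j in(("s9",-17,(458,467),(460,329)),("s10",-15,(458,487),(460,338))):
    ct=1
    for _ in range(3):
        a=rayy(d,q(*r),ty-25*ct); b=rayy(d,q(*j),ty+61*ct); th=np.arctan2(b[2]-a[2],b[1]-a[1]); ct=np.cos(th)
    tipx=ty+152.5*ct  # y
    for ridge in (75,79):
        s=(tipx-ridge)/.99
        # underside line tangent to circle r8 centre z53
        zb=53+8/np.cos(th)+s*np.tan(th)   # blade(5mm) bottom line at tip
        print(nm,"pitch",th.round(3),"tip past face",((tipx-107.7)/.99).round(1),"tip top z",(zb+4*np.cos(th)).round(1))
E
```

```text
s9 pitch 0.243 tip past face 23.5 tip top z 79.2
s9 pitch 0.243 tip past face 23.5 tip top z 78.2
s10 pitch 0.32 tip past face 22.3 tip top z 83.5
s10 pitch 0.32 tip past face 22.3 tip top z 82.2
```

Emit:
{"method": "send_rows", "body": {
  "moves": [
    [[0,0,-0.001],0],
    [[0,0.0,-0.002],0],
    [[0,0,-0.003],0],
    [[0,0,-0.003],0],
    [[0,0,-0.003],0]
  ]
}}

```text
time: 11.03
tool_pos: [568.3, -14.6, 38.3]
tool_rot: [0.756, 0.654, -0.0, -0.0]
force: [1.0, -3.8, 2.6]
gripper_width: 20.5
```

Emit:
{"method": "send_rows", "body": {
  "moves": [
    [[0,-0.003,0.0],0],
    [[-0.001,-0.008,0.0],0],
    [[-0.002,-0.014,0],0],
    [[-0.003,-0.021,0],0],
    [[-0.004,-0.028,0],0]
  ]
}}

```text
time: 11.45
tool_pos: [563.6, -43.5, 38.1]
tool_rot: [0.756, 0.654, -0.0, -0.0]
force: [0.2, 0.0, -2.7]
gripper_width: 20.0
```

Emit:
{"method": "send_rows", "body": {
  "moves": [
    [[-0.002,-0.014,0.0],0],
    [[-0.004,-0.028,0.0],0],
    [[-0.006,-0.042,0],0],
    [[-0.008,-0.056,0],0],
    [[-0.01,-0.07,0],0]
  ]
}}

```text
time: 11.87
tool_pos: [553.6, -114.2, 38.2]
tool_rot: [0.757, 0.654, -0.0, -0.0]
force: [-0.4, -0.6, -1.5]
gripper_width: 20.7
```

```bash
python3 - <<'E'
from plant import env
from h import *
c=env.camera("top"); crop(c,170,300,150,250,6,"t11.png"); 
d=env.camera("side"); crop(d,200,340,155,260,5.5,"s11.png")
s=env.state();print(s["tool_pos"],s["tool_rot"],s["force"],s["wrist_torque"])
E
```

```text
[ 553.0185417  -116.38091619   38.08611611] [ 7.57882093e-01  6.52390513e-01 -1.16086667e-03  6.72623403e-05] [ 0.0508528  -0.29314412 -1.99482976] [-0.12688671  0.02745751 -0.02916523]
```

View pics/t11.png

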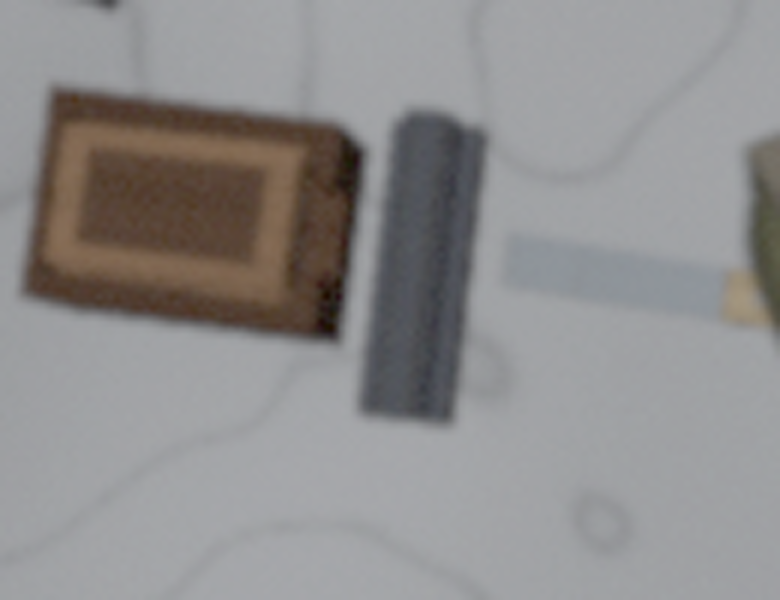

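View pics/s11.png

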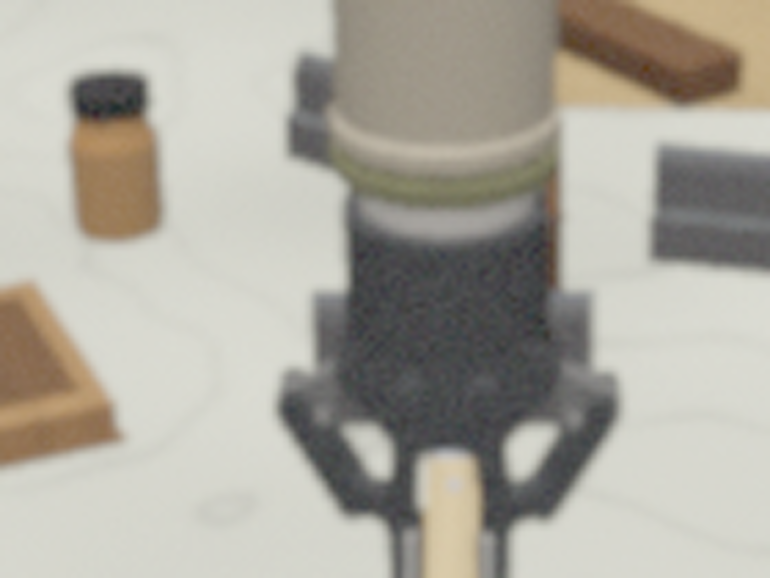

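Emit:
{"method": "send_rows", "body": {
  "moves": [
    [[-0.024,-0.009,0.005],0],
    [[-0.048,-0.018,0.005],0],
    [[-0.072,-0.027,0.005],0],
    [[-0.096,-0.036,0.005],0],
    [[-0.118,-0.045,0.005],0]
  ]
}}

```text
time: 12.38
tool_pos: [434.8, -157.5, 43.5]
tool_rot: [0.756, 0.654, 0.0, -0.0]
force: [-0.4, -0.4, -3.2]
gripper_width: 20.2
```

```bash
python3 - <<'E'
from plant import env
from h import *
d=env.camera("side"); crop(d,205,385,165,305,4.4,"s12.png"); crop(d,255,315,160,205,13,"s12b.png")
s=env.state();print(s["tool_pos"],s["tool_rot"],s["force"],s["wrist_torque"])
E
```

```text
[ 429.1502409  -159.41980768   43.41924614] [ 0.75718266  0.65319482 -0.00273585 -0.00185949] [-8.0656127  -2.18529366 -2.78413668] [-0.24905058  0.62584439  0.04600917]
```

View pics/s12.png

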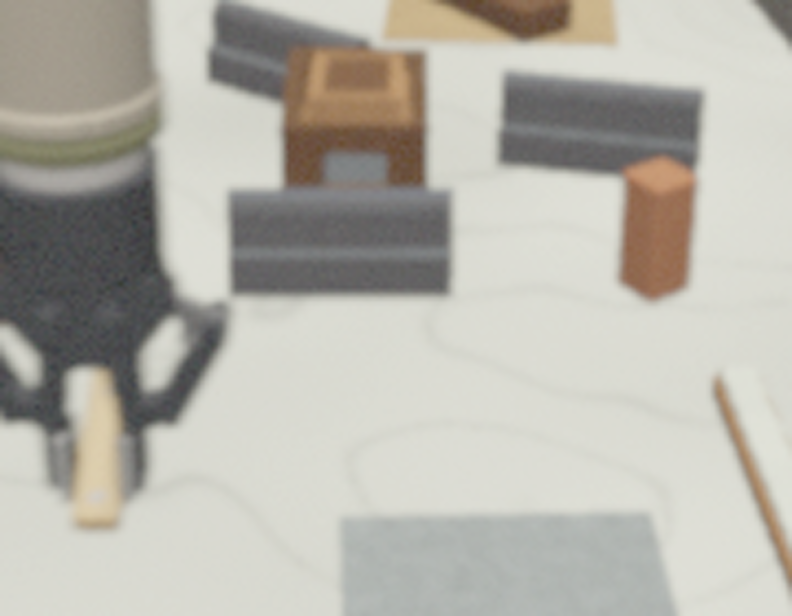

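View pics/s12b.png

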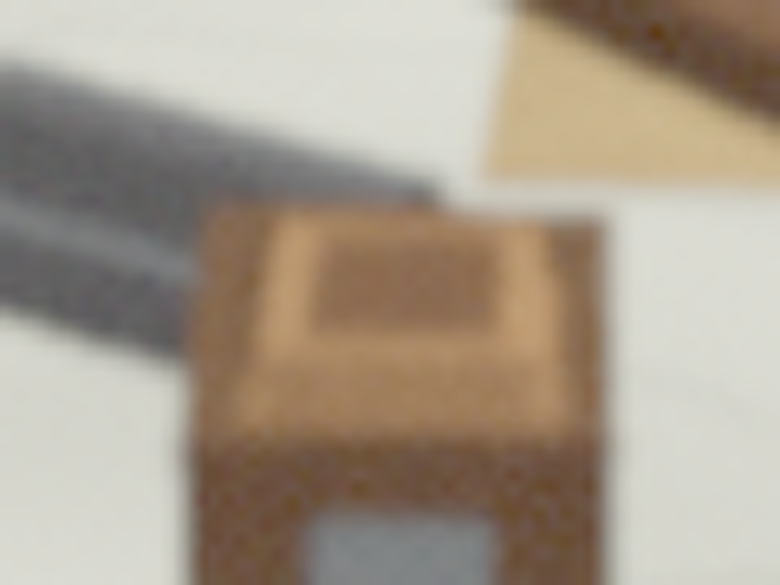

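Emit:
{"method": "send_rows", "body": {
  "moves": [
    [[0,0,0],0],
    [[0,0,0],0],
    [[0,0,0],0]
  ]
}}

```text
time: 12.68
tool_pos: [437.7, -157.1, 43.5]
tool_rot: [0.756, 0.654, 0.001, 0.0]
force: [0.2, -0.2, -2.0]
gripper_width: 20.1
```

Emit:
{"method": "send_rows", "body": {
  "moves": [
    [[0,0,-0.006],0],
    [[0,0,-0.012],0],
    [[0,0,-0.016],0],
    [[0,0,-0.019],0],
    [[0,0,-0.021],0]
  ],
  "squeeze": 25
}}

```text
time: 13.1
tool_pos: [436.6, -156.7, 22.2]
tool_rot: [0.756, 0.655, 0.0, -0.0]
force: [-0.9, 7.3, 19.9]
gripper_width: 20.3
```

Emit:
{"method": "send_rows", "body": {
  "moves": [
    [[0,0,-0.001],0],
    [[0,0,-0.002],0],
    [[0,0,-0.003],0],
    [[0,0,-0.004],0],
    [[0,0,-0.005],0]
  ]
}}

```text
time: 13.52
tool_pos: [437.0, -155.5, 18.1]
tool_rot: [0.755, 0.655, 0.001, 0.0]
force: [-2.2, 9.6, 21.6]
gripper_width: 20.3
```

```bash
python3 - <<'E'
from plant import env
from h import *
c=env.camera("top"); crop(c,240,360,200,300,5,"t13.png"); 
d=env.camera("side"); crop(d,160,320,195,315,5,"s13.png")
s=env.state();print(s["tool_pos"],s["force"])
E
```

```text
[ 437.07508286 -155.62775721   18.01366937] [-0.3211265   9.1473178  20.98845395]
```

View pics/s13.png

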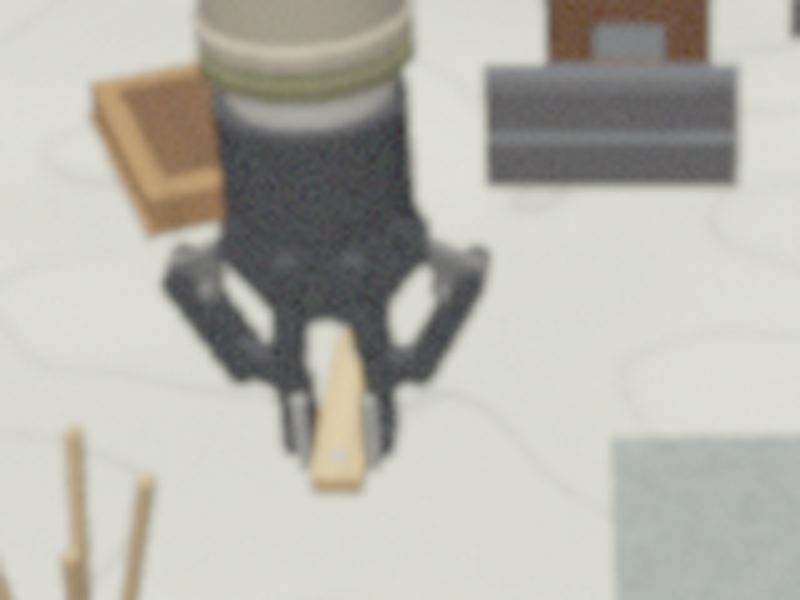

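Emit:
{"method": "send_rows", "body": {
  "moves": [
    [[0,0,0],0],
    [[0,0,0],0],
    [[0,0,0],0],
    [[0,0,0],0],
    [[0,0,0],0]
  ],
  "jaw": 0.035
}}

```text
time: 14.03
tool_pos: [436.2, -157.8, 17.2]
tool_rot: [0.757, 0.654, -0.0, -0.0]
force: [-1.1, 0.1, 0.6]
gripper_width: 35.2
```

Emit:
{"method": "send_rows", "body": {
  "moves": [
    [[0,0,0],0],
    [[0,0,0.03],0],
    [[0,0,0.06],0],
    [[0,0,0.1],0],
    [[0,0,0.14],0]
  ],
  "jaw": 0.045
}}

```text
time: 14.45
tool_pos: [435.3, -157.3, 158.5]
tool_rot: [0.756, 0.654, -0.001, -0.001]
force: [-0.3, -1.2, -0.3]
gripper_width: 45.1
```

```bash
python3 - <<'E'
from plant import env
from h import *
c=env.camera("top"); crop(c,160,360,140,290,4,"t14.png"); 
d=env.camera("side"); crop(d,160,340,165,305,4.4,"s14.png")
s=env.state();print(s["tool_pos"],s["force"],s["tool_rot"])
import pickle; pickle.dump((c,d),open("c14.pkl","wb"))
E
```

```text
[ 438.0903988  -158.54101413  162.07221283] [ 0.29487826 -0.92224412 -0.49691545] [0.75695356 0.65345853 0.00189234 0.00311061]
```

View pics/s14.png

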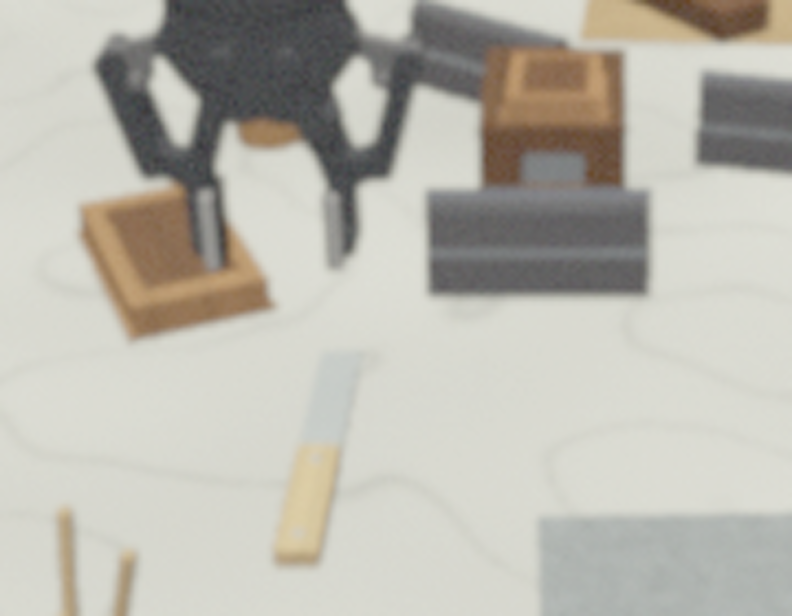

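View pics/t14.png

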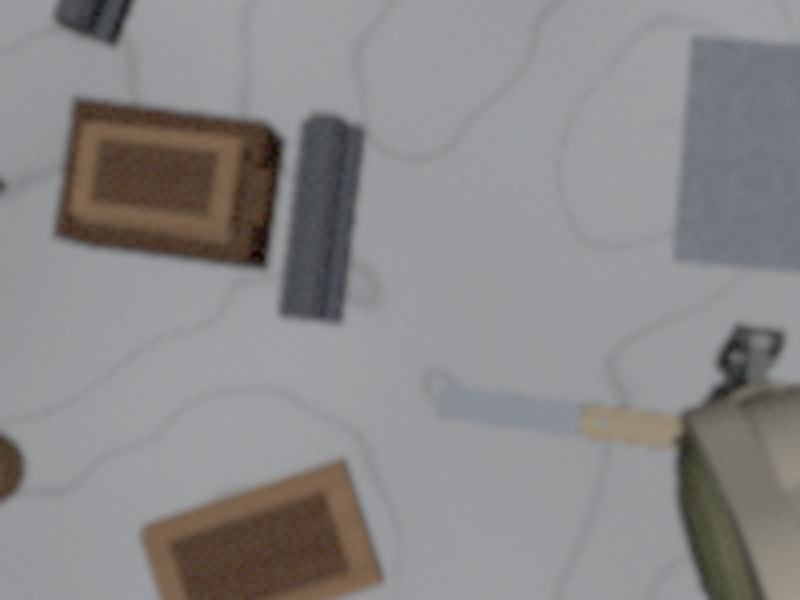

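```bash
python3 - <<'E'
from h import *
import pickle; c,d=pickle.load(open("c14.pkl","rb"))
crop(c,170,236,155,212,12,"t15.png")
im=cv2.resize(c["frame"],None,fx=8,fy=8,interpolation=cv2.INTER_CUBIC)
hsv=cv2.cvtColor(cv2.GaussianBlur(im,(0,0),3),cv2.COLOR_BGR2HSV);H,S,V=cv2.split(hsv)
m=((S>90)&(V>47)).astype('uint8')*255; q=np.zeros_like(m); q[158*8:212*8,170*8:236*8]=m[158*8:212*8,170*8:236*8]
q=cv2.morphologyEx(q,cv2.MORPH_CLOSE,np.ones((9,9)))
k=max(cv2.findContours(q,cv2.RETR_EXTERNAL,cv2.CHAIN_APPROX_NONE)[0],key=cv2.contourArea)
r=cv2.minAreaRect(((k[:,0]+.5)/8-.5).astype('f4'));b=cv2.boxPoints(r);print(r,b)
for z in(85,92,98): print(z,ray(c,b,z)[:,:2].round(1).tolist())
E
```

```text
((198.31585693359375, 184.28392028808594), (40.60768127441406, 26.77738380432129), 7.999983787536621) [[176.34627 194.71657]
 [180.07295 168.19978]
 [220.28545 173.85127]
 [216.55876 200.36806]]
85 [[570.4, 223.4], [635.0, 214.9], [620.3, 116.7], [555.9, 125.5]]
92 [[569.7, 221.5], [633.9, 212.9], [619.3, 115.5], [555.4, 124.3]]
98 [[569.2, 219.8], [632.9, 211.3], [618.5, 114.5], [555.0, 123.2]]
```

View pics/t15.png

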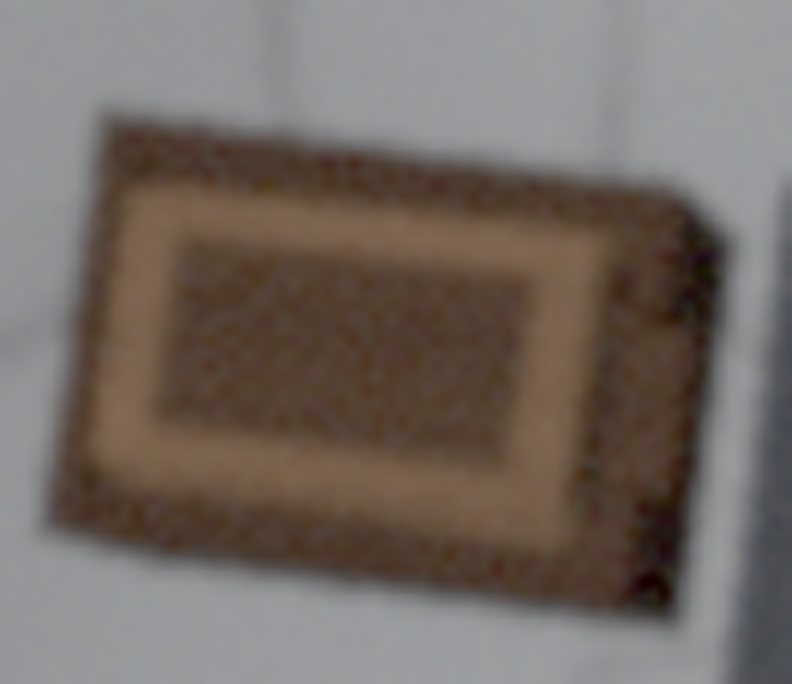

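Emit:
{"method": "send_rows", "body": {
  "moves": [
    [[0.015,0.029,0],0],
    [[0.03,0.058,0],0],
    [[0.045,0.087,0],0],
    [[0.06,0.116,0],0],
    [[0.076,0.146,0],0]
  ],
  "jaw": 0.07
}}

```text
time: 14.97
tool_pos: [512.3, -10.8, 156.9]
tool_rot: [0.757, 0.654, -0.001, -0.0]
force: [0.4, -0.1, -0.3]
gripper_width: 69.9
```

Emit:
{"method": "send_rows", "body": {
  "moves": [
    [[0.018,0.034,0],0],
    [[0.036,0.068,0],0],
    [[0.054,0.1,0],0],
    [[0.067,0.125,0],0],
    [[0.0767,0.1454,0],0]
  ]
}}

```text
time: 15.38
tool_pos: [589.7, 136.5, 156.7]
tool_rot: [0.756, 0.655, 0.0, -0.0]
force: [0.3, -0.1, 0.6]
gripper_width: 70.1
```

Emit:
{"method": "send_rows", "body": {
  "moves": [
    [[0,0,-0.01],0],
    [[0,0,-0.02],0],
    [[0,0,-0.03],0],
    [[0,0,-0.04],0],
    [[0,0,-0.045],0]
  ]
}}

```text
time: 15.8
tool_pos: [587.9, 131.9, 110.4]
tool_rot: [0.757, 0.653, -0.001, -0.0]
force: [-0.9, -0.3, 0.7]
gripper_width: 69.9
```

```bash
python3 - <<'E'
from plant import env
from h import *
c=env.camera("top"); crop(c,150,300,130,240,5,"t16.png"); 
d=env.camera("side"); crop(d,220,350,120,220,6,"s16.png")
s=env.state();print(s["tool_pos"],s["force"],s["tool_rot"])
import pickle; pickle.dump((c,d),open("c16.pkl","wb"))
E
```

```text
[588.11948627 132.43756501 111.013455  ] [-0.61559807  0.6950328  -0.92742792] [ 7.56807387e-01  6.53636584e-01 -1.26740448e-03 -4.35392822e-04]
```

View pics/s16.png

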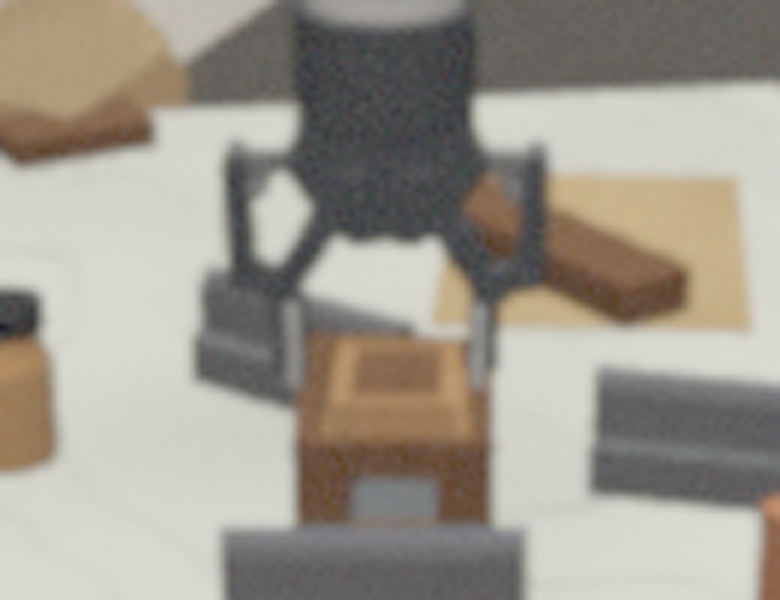

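```bash
python3 - <<'E'
from h import *
import pickle; c,d=pickle.load(open("c16.pkl","rb"))
q=lambda x,y:((x+.5)/6-.5+220,(y+.5)/6-.5+120)
for nm,p in (("Ltip in",(303,385)),("Rtip in",(470,385)),("lid FL top",(330,405)),("lid FR top",(471,402)),("lid FL bot",(320,436)),("lid FR bot",(480,434))):
    print(nm,[rayy(d,q(*p),y).round(1).tolist() for y in (118.5,132)])
crop(d,255,315,160,205,13,"s16b.png")
E
```

```text
Ltip in [[550.0, 118.5, 109.7], [551.1, 132.0, 103.7]]
Rtip in [[621.6, 118.5, 105.5], [623.6, 132.0, 99.5]]
lid FL top [[561.4, 118.5, 99.7], [562.6, 132.0, 93.6]]
lid FR top [[622.1, 118.5, 97.5], [624.1, 132.0, 91.4]]
lid FL bot [[556.8, 118.5, 85.4], [557.9, 132.0, 79.1]]
lid FR bot [[626.2, 118.5, 82.2], [628.2, 132.0, 75.8]]
```

View pics/s16b.png

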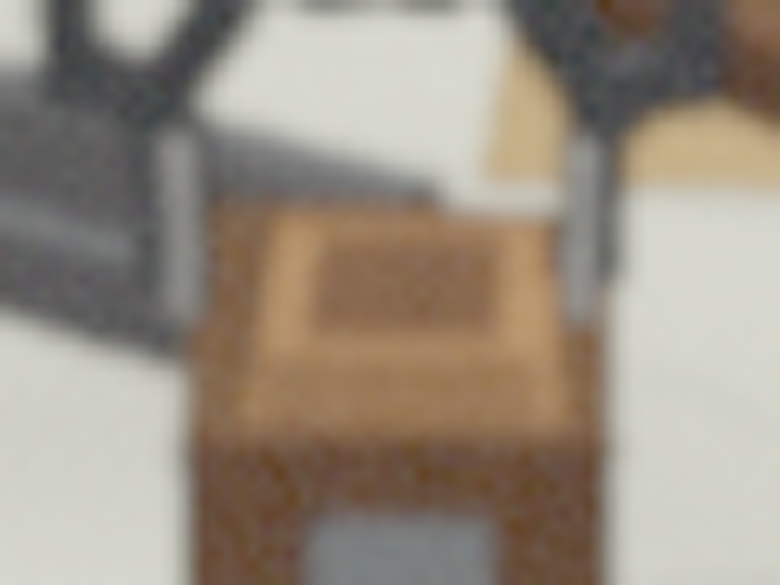

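View pics/t16.png

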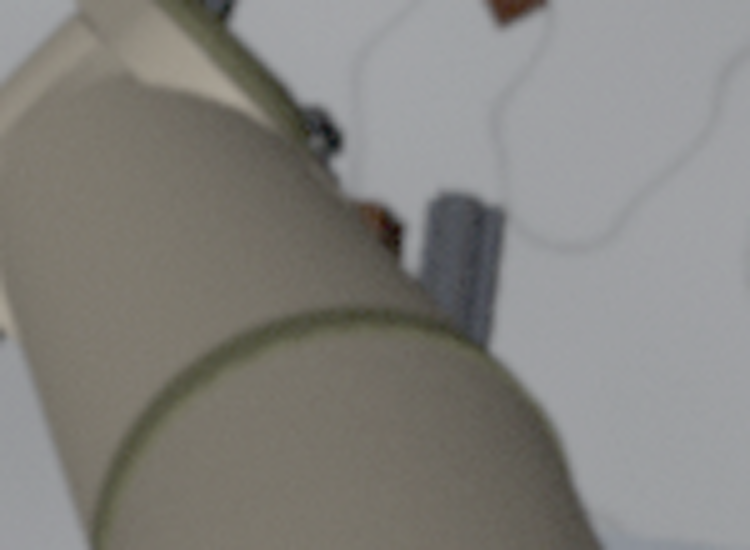

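Emit:
{"method": "send_rows", "body": {
  "moves": [
    [[0.0035,0,-0.003],0],
    [[0.0035,0,-0.006],0],
    [[0.0035,0,-0.008],0],
    [[0.0035,0,-0.008],0],
    [[0.0035,0,-0.008],0]
  ]
}}

```text
time: 16.32
tool_pos: [592.5, 133.7, 104.5]
tool_rot: [0.756, 0.654, -0.0, -0.0]
force: [-0.9, 0.6, -0.2]
gripper_width: 69.9
```

```bash
python3 - <<'E'
from plant import env
from h import *
d=env.camera("side"); crop(d,255,315,160,205,13,"s17b.png")
s=env.state();print(s["tool_pos"],s["force"],s["tool_rot"])
E
```

```text
[592.47241408 133.7012796  104.55236189] [-0.80861875 -0.02564039  0.36602357] [ 7.56478935e-01  6.54018057e-01  3.35802711e-05 -2.38969731e-05]
```

View pics/s17b.png

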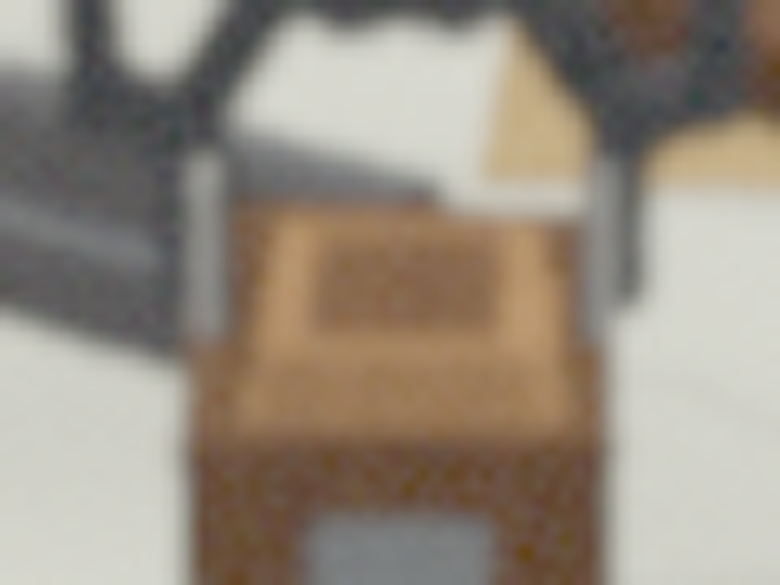

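Emit:
{"method": "send_rows", "body": {
  "moves": [
    [[0,0,-0.002],0],
    [[0,0,-0.004],0],
    [[0,0,-0.004],0],
    [[0,0,-0.004],0]
  ]
}}

```text
time: 16.7
tool_pos: [592.3, 133.7, 100.3]
tool_rot: [0.756, 0.654, -0.0, -0.0]
force: [0.3, 0.5, 0.8]
gripper_width: 69.8
```

Emit:
{"method": "send_rows", "body": {
  "moves": [
    [[0,0,-0.0015],0],
    [[0,0,-0.0015],0],
    [[0,0,-0.0015],0]
  ]
}}

```text
time: 16.95
tool_pos: [592.4, 133.7, 98.8]
tool_rot: [0.756, 0.654, -0.0, -0.0]
force: [0.7, -0.4, -0.6]
gripper_width: 70.0
```

Emit:
{"method": "send_rows", "body": {
  "moves": [
    [[0,0,-0.0015],0],
    [[0,0,-0.0015],0],
    [[0,0,-0.0015],0]
  ]
}}

```text
time: 17.2
tool_pos: [592.4, 133.7, 97.3]
tool_rot: [0.756, 0.654, -0.0, -0.0]
force: [0.8, 0.2, 0.8]
gripper_width: 70.0
```

Emit:
{"method": "send_rows", "body": {
  "moves": [
    [[0,0,-0.0015],0],
    [[0,0,-0.0015],0],
    [[0,0,-0.0015],0]
  ]
}}

```text
time: 17.45
tool_pos: [592.4, 133.7, 95.8]
tool_rot: [0.756, 0.654, -0.0, -0.0]
force: [0.1, -0.1, -0.5]
gripper_width: 70.2
```

Emit:
{"method": "send_rows", "body": {
  "moves": [
    [[0,0,-0.0015],0],
    [[0,0,-0.0015],0],
    [[0,0,-0.0015],0]
  ]
}}

```text
time: 17.7
tool_pos: [592.4, 133.7, 94.3]
tool_rot: [0.756, 0.654, -0.0, -0.0]
force: [-0.5, 0.3, 0.5]
gripper_width: 70.1
```

Emit:
{"method": "send_rows", "body": {
  "moves": [
    [[0,0,-0.0015],0],
    [[0,0,-0.0015],0],
    [[0,0,-0.0015],0]
  ]
}}

```text
time: 17.95
tool_pos: [592.4, 133.7, 92.8]
tool_rot: [0.756, 0.654, -0.0, -0.0]
force: [0.4, 0.1, -0.8]
gripper_width: 70.0
```

```bash
python3 - <<'E'
from plant import env
from h import *
d=env.camera("side"); crop(d,255,315,160,205,13,"s18b.png")
s=env.state();print(s["tool_pos"],s["force"],s["tool_rot"])
E
```

```text
[592.37344493 133.68767796  92.80820327] [ 0.03839717  0.41686361 -0.29786106] [ 7.56462678e-01  6.54036834e-01 -1.47734680e-04 -1.20363155e-04]
```

View pics/s18b.png

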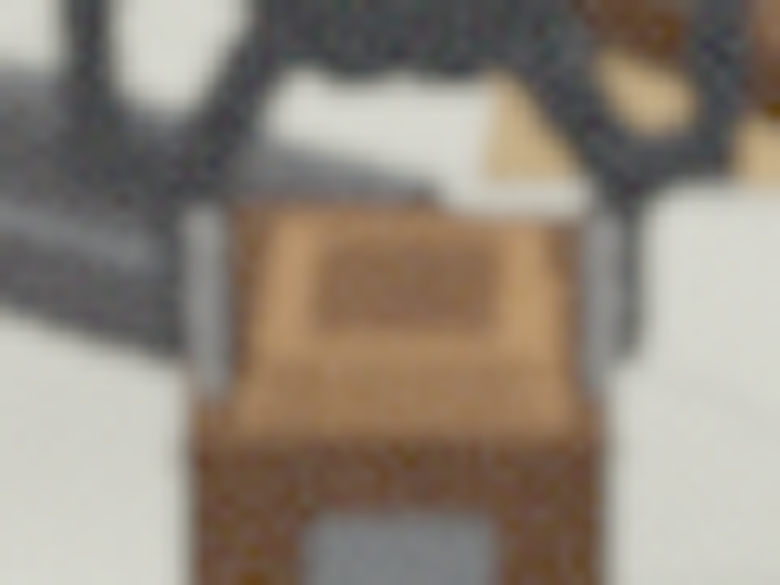

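Emit:
{"method": "send_rows", "body": {
  "moves": [
    [[0,0,-0.0015],0],
    [[0,0,-0.0015],0],
    [[0,0,-0.0015],0]
  ]
}}

```text
time: 18.25
tool_pos: [592.5, 133.8, 91.4]
tool_rot: [0.756, 0.654, 0.0, -0.0]
force: [-0.6, -0.4, 2.0]
gripper_width: 69.7
```

Emit:
{"method": "send_rows", "body": {
  "moves": [
    [[0,0,-0.0015],0],
    [[0,0,-0.0015],0],
    [[0,0,-0.0015],0]
  ]
}}

```text
time: 18.5
tool_pos: [592.6, 133.7, 91.4]
tool_rot: [0.756, 0.654, 0.0, 0.0]
force: [-4.0, -2.1, 17.5]
gripper_width: 69.8
```

Emit:
{"method": "send_rows", "body": {
  "moves": [
    [[0,0,-0.001],0],
    [[0,0,-0.001],0],
    [[0,0,-0.001],0]
  ]
}}

```text
time: 18.75
tool_pos: [592.6, 133.8, 91.3]
tool_rot: [0.756, 0.654, 0.0, 0.001]
force: [-6.1, -3.3, 27.6]
gripper_width: 70.0
```

Emit:
{"method": "send_rows", "body": {
  "moves": [
    [[0,0,0.003],0],
    [[0,0,0.007],0],
    [[0,0,0.007],0]
  ]
}}

```text
time: 19.0
tool_pos: [592.7, 133.8, 96.5]
tool_rot: [0.757, 0.654, 0.0, 0.0]
force: [0.2, -0.5, 0.2]
gripper_width: 70.0
```

Emit:
{"method": "send_rows", "body": {
  "moves": [
    [[0,0,0],0],
    [[0,0,0],0],
    [[0,0,0],0],
    [[0,0,0],0],
    [[0,0,0],0]
  ],
  "jaw": 0.045,
  "squeeze": 40
}}

```text
time: 19.42
tool_pos: [592.2, 133.8, 95.8]
tool_rot: [0.757, 0.654, -0.0, -0.0]
force: [-0.7, 0.4, 5.3]
gripper_width: 55.6
```

Emit:
{"method": "send_rows", "body": {
  "moves": [
    [[0,0,0],0],
    [[0,0,0.002],0],
    [[0,0,0.004],0],
    [[0,0,0.006],0],
    [[0,0,0.008],0]
  ]
}}

```text
time: 19.83
tool_pos: [592.2, 133.6, 103.8]
tool_rot: [0.756, 0.654, -0.0, -0.0]
force: [-1.1, -0.4, -1.5]
gripper_width: 56.0
```

Emit:
{"method": "send_rows", "body": {
  "moves": [
    [[0,0,0.008],0],
    [[0,0,0.016],0],
    [[0,0,0.026],0],
    [[0,0,0.038],0],
    [[0,0,0.05],0]
  ]
}}

```text
time: 20.25
tool_pos: [592.5, 133.8, 155.4]
tool_rot: [0.756, 0.654, 0.0, 0.0]
force: [0.9, 0.5, -1.3]
gripper_width: 55.5
```

```bash
python3 - <<'E'
from plant import env
from h import *
d=env.camera("side"); crop(d,220,350,120,220,6,"s19.png")
s=env.state();print(s["tool_pos"],s["force"],s["wrist_torque"],s["gripper_width"])
E
```

```text
[593.55765283 134.21979331 157.70117571] [0.32922046 0.11341642 1.0331685 ] [ 0.00211281 -0.01503613 -0.02351841] 55.780929077773074
```

View pics/s19.png

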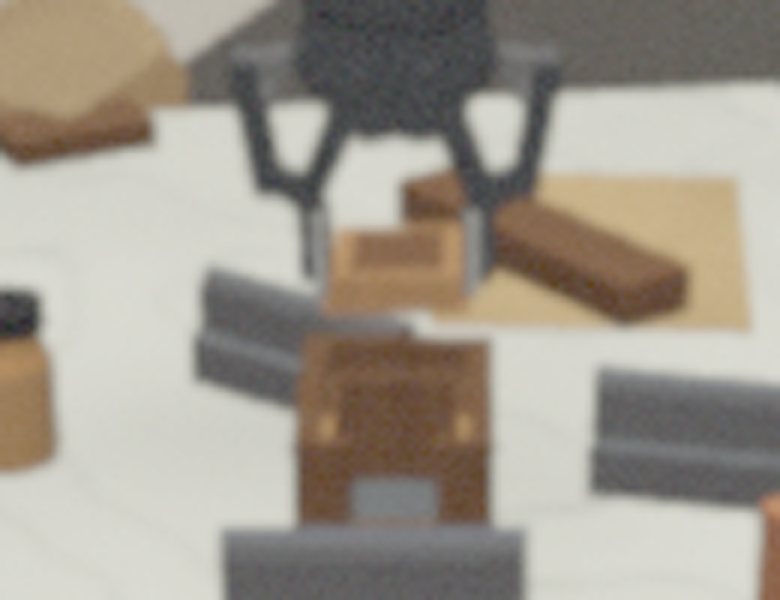

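Emit:
{"method": "send_rows", "body": {
  "moves": [
    [[0.001,-0.015,0],0],
    [[0.002,-0.04,0],0],
    [[0.003,-0.07,0],0],
    [[0.004,-0.1,0],0],
    [[0.005,-0.13,0],0]
  ]
}}

```text
time: 20.72
tool_pos: [597.6, 2.5, 154.6]
tool_rot: [0.756, 0.654, 0.0, 0.0]
force: [1.3, -0.0, -1.8]
gripper_width: 56.1
```

Emit:
{"method": "send_rows", "body": {
  "moves": [
    [[0.001,-0.03,0],0],
    [[0.002,-0.06,0],0],
    [[0.003,-0.09,0],0],
    [[0.004,-0.12,0],0],
    [[0.005,-0.15,0],0]
  ]
}}

```text
time: 21.13
tool_pos: [602.4, -147.9, 154.6]
tool_rot: [0.757, 0.654, 0.0, 0.0]
force: [0.7, 0.5, -2.0]
gripper_width: 55.6
```

Emit:
{"method": "send_rows", "body": {
  "moves": [
    [[0.001,-0.03,0],0],
    [[0.003,-0.06,0],0],
    [[0.004,-0.09,0],0],
    [[0.005,-0.12,0],0],
    [[0.0063,-0.1413,0],0]
  ]
}}

```text
time: 21.55
tool_pos: [608.2, -291.3, 154.4]
tool_rot: [0.757, 0.653, -0.0, 0.001]
force: [0.2, -0.4, -2.1]
gripper_width: 55.7
```

Emit:
{"method": "send_rows", "body": {
  "moves": [
    [[0,0,-0.015],0],
    [[0,0,-0.035],0],
    [[0,0,-0.055],0],
    [[0,0,-0.075],0],
    [[0,0,-0.085],0]
  ]
}}

```text
time: 21.97
tool_pos: [607.8, -287.6, 67.2]
tool_rot: [0.757, 0.654, -0.001, -0.001]
force: [-0.5, 0.6, -1.2]
gripper_width: 55.9
```

```bash
python3 - <<'E'
from plant import env
from h import *
d=env.camera("side"); crop(d,220,420,220,370,4,"s20.png")
c=env.camera("top"); crop(c,300,440,130,235,5.5,"t20.png")
s=env.state();print(s["tool_pos"],s["force"],s["wrist_torque"],s["gripper_width"])
E
```

```text
[ 607.83985013 -287.32158831   67.52269768] [ 0.01084519 -0.56766359 -1.54612504] [-0.0692145   0.02256661 -0.0287757 ] 55.54313799080745
```

View pics/s20.png

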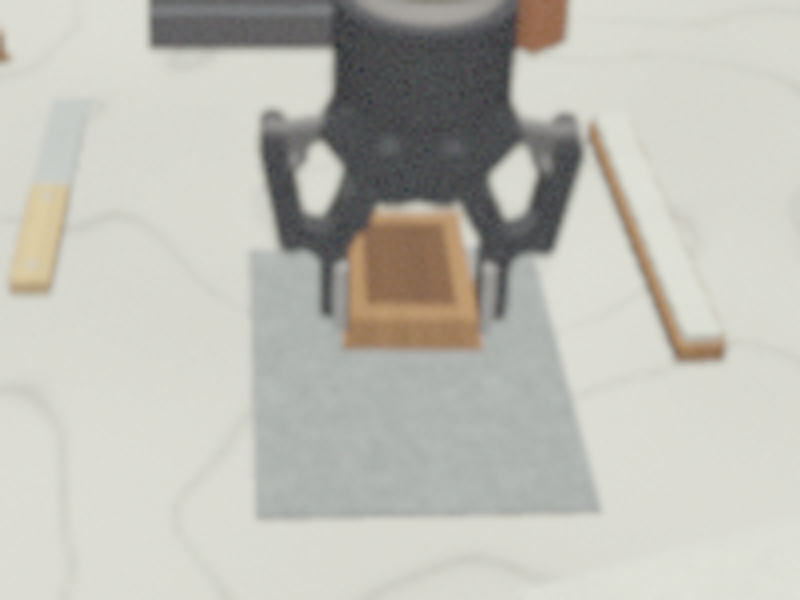

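View pics/t20.png

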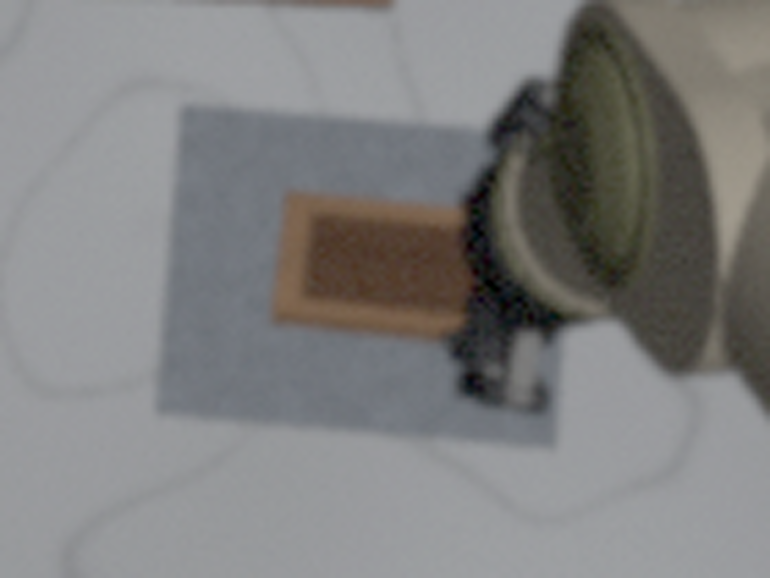

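Emit:
{"method": "send_rows", "body": {
  "moves": [
    [[0,0,-0.01],0],
    [[0,0,-0.02],0],
    [[0,0,-0.03],0],
    [[0,0,-0.035],0],
    [[0,0,-0.038],0]
  ]
}}

```text
time: 22.48
tool_pos: [608.4, -287.5, 29.9]
tool_rot: [0.756, 0.654, -0.0, -0.0]
force: [0.1, -0.2, -1.3]
gripper_width: 56.1
```

Emit:
{"method": "send_rows", "body": {
  "moves": [
    [[0,0,-0.001],0],
    [[0,0,-0.002],0],
    [[0,0,-0.004],0],
    [[0,0,-0.005],0],
    [[0,0,-0.005],0]
  ],
  "squeeze": 25
}}

```text
time: 22.9
tool_pos: [608.9, -288.0, 26.3]
tool_rot: [0.757, 0.654, -0.0, 0.0]
force: [-0.8, -1.3, 4.4]
gripper_width: 55.8
```

Emit:
{"method": "send_rows", "body": {
  "moves": [
    [[0,0,-0.001],0],
    [[0,0,-0.002],0],
    [[0,0,-0.003],0],
    [[0,0,-0.004],0],
    [[0,0,-0.004],0]
  ]
}}

```text
time: 23.32
tool_pos: [609.0, -287.8, 21.8]
tool_rot: [0.757, 0.654, 0.0, 0.0]
force: [0.7, -1.7, 3.1]
gripper_width: 55.7
```

Emit:
{"method": "send_rows", "body": {
  "moves": [
    [[0,0,-0.001],0],
    [[0,0,-0.002],0],
    [[0,0,-0.003],0],
    [[0,0,-0.003],0]
  ]
}}

```text
time: 23.65
tool_pos: [608.9, -287.6, 18.7]
tool_rot: [0.757, 0.654, 0.0, -0.0]
force: [0.9, -3.0, 3.4]
gripper_width: 55.5
```

```bash
python3 - <<'E'
from plant import env
from h import *
d=env.camera("side"); crop(d,260,380,240,330,6.5,"s21.png")
s=env.state();print(s["tool_pos"],s["force"],s["wrist_torque"],s["gripper_width"])
E
```

```text
[ 608.93824163 -287.58666825   18.83793943] [ 1.32665267 -1.80291697  3.75347749] [-0.13283571 -0.13832697 -0.0241518 ] 55.6943673391224
```

View pics/s21.png

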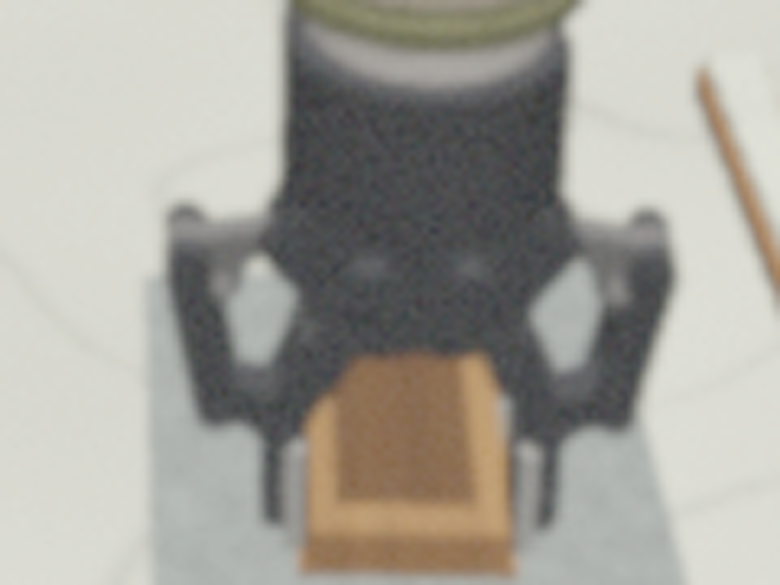

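Lid is nearly flat on the mat, a little tilt left; lower 1.5 mm more, then release.

Emit:
{"method": "send_rows", "body": {
  "moves": [
    [[0,0,-0.0015],0],
    [[0,0,-0.0015],0],
    [[0,0,-0.0015],0]
  ]
}}

```text
time: 23.95
tool_pos: [608.9, -287.7, 17.7]
tool_rot: [0.756, 0.654, 0.0, 0.0]
force: [-0.8, -1.8, 6.6]
gripper_width: 55.7
```

Emit:
{"method": "send_rows", "body": {
  "moves": [
    [[0,0,0],0],
    [[0,0,0],0],
    [[0,0,0],0],
    [[0,0,0],0],
    [[0,0,0],0]
  ],
  "jaw": 0.075
}}

```text
time: 24.37
tool_pos: [608.6, -287.3, 17.1]
tool_rot: [0.756, 0.654, -0.0, -0.0]
force: [0.1, 0.4, -0.4]
gripper_width: 75.2
```

Emit:
{"method": "send_rows", "body": {
  "moves": [
    [[0,0,0.005],0],
    [[0,0,0.02],0],
    [[0,0,0.05],0],
    [[0,0,0.09],0],
    [[0,0,0.13],0]
  ]
}}

```text
time: 24.78
tool_pos: [608.2, -287.1, 149.4]
tool_rot: [0.756, 0.654, -0.0, -0.001]
force: [1.6, -0.6, -0.4]
gripper_width: 74.7
```

Emit:
{"method": "send_rows", "body": {
  "moves": [
    [[0,-0.03,0.02],0],
    [[0,-0.06,0.04],0],
    [[0,-0.09,0.05],0],
    [[0,-0.12,0.06],0],
    [[0,-0.15,0.06],0]
  ]
}}

```text
time: 25.2
tool_pos: [609.3, -439.4, 212.0]
tool_rot: [0.756, 0.654, 0.001, 0.002]
force: [1.7, -0.3, -0.2]
gripper_width: 75.0
```

```bash
python3 - <<'E'
from plant import env
from h import *
d=env.camera("side"); cv2.imwrite("pics/s22.png",d["frame"])
c=env.camera("top"); crop(c,100,440,90,310,2.3,"t22.png")
s=env.state();print(s["time"],s["tool_pos"],s["force"],s["gripper_width"])
import pickle; pickle.dump((c,d),open("c22.pkl","wb"))
im=cv2.resize(c["frame"],None,fx=8,fy=8,interpolation=cv2.INTER_CUBIC)
hsv=cv2.cvtColor(cv2.GaussianBlur(im,(0,0),3),cv2.COLOR_BGR2HSV);H,S,V=cv2.split(hsv)
m=((S>90)).astype('uint8')*255; q=np.zeros_like(m); a=slice(150*8,212*8),slice(330*8,405*8); q[a]=m[a]
q=cv2.morphologyEx(q,cv2.MORPH_CLOSE,np.ones((9,9)))
k=max(cv2.findContours(q,cv2.RETR_EXTERNAL,cv2.CHAIN_APPROX_NONE)[0],key=cv2.contourArea)
print("lid",cv2.minAreaRect(ray(c,(k[:,0]+.5)/8-.5,18)[:,:2].astype('f4')))
E
```

```text
25.3 [ 606.70280961 -444.61426321  208.93919116] [-0.46528448 -0.52445237 -0.76863525] 75.06223355160229
lid ((611.502685546875, -249.9158172607422), (99.15628051757812, 58.4317626953125), 81.86666107177734)
```

View pics/s22.png

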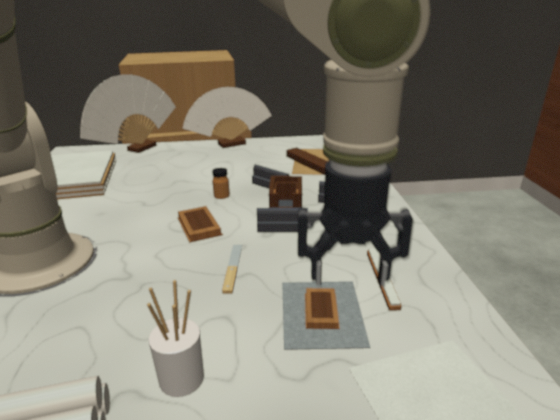

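View pics/t22.png

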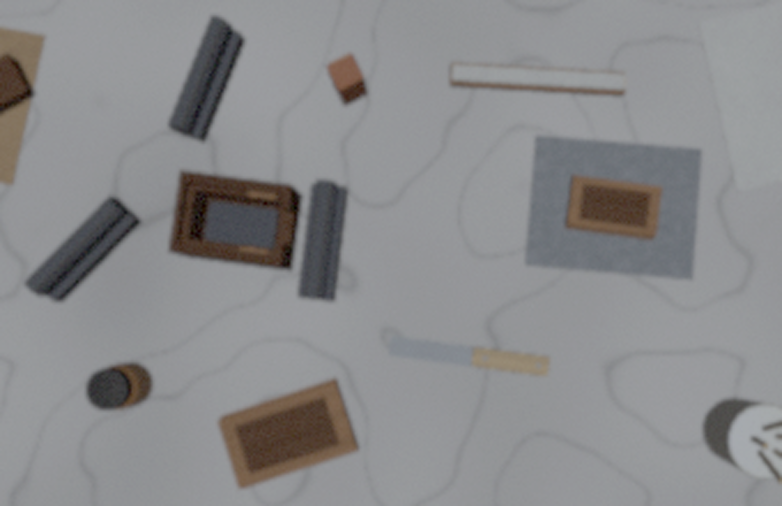

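```bash
python3 -c "
from plant import env
print(env.hand_in())"
```

```text
the job is handed in; nothing more can be done
None
```

I levered the lid open, lifted it out and laid it flat on the felt mat. I handed the job in at about 25 s, inside the 72 s limit; the hand-in gives no verdict.

- **Levering:** I rested the bar on the nearest paperweight's ridge, worked the tip about 12 mm under the lid, and levered in small steps. I then drew the bar straight back. The side view showed the lid's front edge standing up by itself.
- **Bar:** I put it down flat on open table, well clear of the case, paperweight and lid. It was still slightly tilted when I let go, so the tip dropped a short way before it lay flat.
- **Lid:** I gripped it by its sides near the front edge, lifted it out, and set its rear edge down first. I opened the fingers only once it lay flat.

**Last checks:**
- The lid's centre measured (611.5, -249.9) mm against a mat centre of (613.5, -252.9) mm, so it is about 4 mm off centre. Its outline measured 99 x 58 mm, close to the real 100 x 57 mm, which suits a lid lying flat.
- By eye in the final pictures, the ink bottle, seal, brush pot and fan had not moved; I took no measurements of them.

**What disagreed:**
- The two cameras differed by 2 to 5 mm on where the lid sat across the case. I centred the fingers by the side view, and the grip held.
- The lid slid back about 3 mm in the case during levering. It did no harm.
- I could not read the contact forces used in judging steps 1 to 3. I inferred those steps from the wrist force and the pictures.

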